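Set the immersion stops of the temperature probes in the dry block and hang them up

ROBOT

A 6-joint arm with a two-finger parallel gripper is mounted at the origin on the work surface. World frame = base frame: x ahead of the robot, y to its left, z up, the work surface at z = 0. Lengths are in mm, angles in rad, forces in N, time in s.
With the tool pointing down it reaches from about 400 to 925 mm from the base axis. Payload 12.5 kg.
Tool frame: the origin (TCP) lies at the very end of the fingers, on their centre line; the grasp point (between the pads) lies 19 mm behind it (env.tcp_to_grasp is the distance from the TCP to the grasp point, in mm); z points along the fingers, x is the direction in which the jaws open and shut, and the axes are right-handed (so a half turn about z gives the same grasp; the last joint's range is limited). The gripper opens to 95 mm and grips with 3 to 60 N. Pads are 20 mm wide; open, the fingers measure 119 mm over their backs; the gripper's body (75 mm by 180 mm) begins 59 mm behind the grasp point.
Start: joints at [1.078, 0.491, 1.559, -0, 1.092, -0.106], TCP at [235.752, 578.85, 214.661] pointing down, gripper open.
Joint ranges: [-3.1, 3.1], [-0.84, 2.19], [0.05, 2.79], [-1.13, 4.28], [0.06, 2.93], [-2.69, 2.69]. Speed limits (rad/s): [2.22, 2.22, 2.79, 3.14, 3.14, 3.14].

INTERFACE

Orientations are given as [roll, pitch, yaw] about the fixed x, y, z axes, in that order (R = Rz(yaw) Ry(pitch) Rx(roll)).
In Python, from cell import env, vision, job gives the robot as it stands.
- The arm moves only by the shell command python3 -m pendant 'ROWS' [OPENING]. ROWS is JSON, a list of rows, each a list of 4 numbers: the shift along the tool's x, y, z in mm, then the turn about the tool's z in degrees. In form: [[tx, ty, tz, turn], ...]. A call has 1 to 8 rows; each row is the pose to reach, as a shift and turn from the pose measured when the call began, along the tool's axes at that moment; what a row does not reach only later rows make up. A row lasts 1/8 s, in which the tool goes at most 62.5 mm and 10.7 degrees, less where a joint would pass 70% of its speed; a pose out of reach is approached as far as the arm can. A call with a gripper value outside its range is refused whole. OPENING is the closure, from 0 (fully open) to 1 (shut), set as the call begins (- or left out, the last holds). The fingers move at their own pace and stop on an object; the grip force is fixed at half the most. Time passes only in rows, so rows that repeat a pose let the fingers close. It gives the time, the measured TCP pose, the force and the opening at its end, in the units of the state.
- env.state(): the state, without advancing time (a new reading comes with each control period).
- vision.read_camera(name): name is "side" or "top"; returns a dict with "pixels" (400x640x3 uint8, red, green, blue), "intrinsics" (3x3 intrinsics, pixels), "R" (3x3) and "t" (3): a world point X has camera coordinates R X + t. Camera axes: x right, y down, z forward; pixel columns grow to the right and rows downward; lengths in mm; the calibration is good to about 2 mm. A picture is of the moment at which its call begins. There is no depth.
- job.job_done(): hands the job in, once; it reports no verdict.
Trained networks look in a picture, given as the dict that the camera call returned (one of the last four; its "shot" number tells which), for a name from the list of things; names that differ only in an ending like _2 or _b are one class to them, and where a whole thing is asked for, a point or a joint stands for the part that bears it (a point fixed in the world has none). Each returns a list of dicts, best first, with "confidence" (0 to 1); they miss things now and then, are a little off and sometimes report something else, mostly with a low value. They report only what shows in the picture. A call takes as long as a camera call. They do not tell look-alikes from the thing itself.
- vision.find_in(picture, query): "at" ([x, y, z] in mm, in the coordinates of the camera as it stood for that picture, good to about 4 mm: the middle of the surface that is visible of it).
- vision.regions_of(picture, query): "pixels" (400x640 bool, what is visible of it).
The state is a dict: "t": time; "joints": joint angles; "qvel": joint speeds; "tau": joint torques, N m; "eef_pos": TCP position; "tcp_rot": TCP orientation; "ft_force": force on the tool from outside, world axes, zero at the start; "moment": the same for the moment, N m; "opening": opening from 0.0 (shut) to 1.0 (fully open).
Only numpy, scipy, OpenCV 4.12 (cv2) and the standard library are available. Lean on these libraries where they do the work, as an engineer would, in place of code of your own. Each camera call takes 0.05 s, during which the arm holds its last target.

TASK

Get the temperature probes in the stand ready for use: take the cover off the dry-block thermostat, and lower each probe upright into the well that fits its stem (thick stem in the wide well, thin stem in the narrow one) until the tip bottoms out, so that the block's face pushes the brass stop up the stem and the stop marks the well's full depth; hold it on the bottom a moment before you draw it out. Hang every probe by its eye on a peg of its own on the rack, put the cover back flat in its ring over the wells, and leave the bottle, beaker and sieve alone.

Things in the scene. Friction and masses are not known exactly. Their poses are not given: they have to be found in the camera images.
- face (a point): Middle of the flat upper face of the fixed dry-block thermostat, 100 mm above the bench: a white cabinet 150 mm (x) by 140 mm (y), 99 mm high, control panel on its -x side, and in its top a 76 mm square aluminium insert with two blind wells. Axes as the cabinet's. Round the face runs a steel ring 5 mm high, 53 mm inner and 59 mm outer radius, in which the cover lies.
- well_wide (a point): Centre of the mouth of the wide well, in the plane of the face: a blind round bore 12 mm wide and 85 mm deep with a flat floor and a 2 mm chamfer, 19 mm to +y of the face's middle. Axes as the face's, z up.
- well_narrow (a point): Centre of the mouth of the narrow well: a blind round bore 8 mm wide and 70 mm deep, flat floor, 2 mm chamfer, 19 mm to -y of the face's middle. Axes as the face's, z up.
- cover: The thermostat's loose cover, 0.25 kg: a steel disc 96 mm across and 6 mm thick with a black round knob in the middle, 22 mm across, from 12 to 32 mm above the underside. Origin: centre of the underside. It starts on the face, inside the ring, over both wells.
- stand: White plastic stand, 70 mm (x) by 264 mm (y) by 55 mm high, fixed, in which the probes stand upright in blind holes 40 mm deep, one row along y at -99, -33, 33 and 99 mm; some holes are empty. Origin: centre of the underside.
- rack: Hanging rack, fixed: base plate 110 mm (x) by 264 mm (y) by 10 mm high, two posts at x = 35 mm, y = -122 and 122 mm, carrying a level rail 12 mm thick along y, its axis 238 mm (top 244 mm) above the bench. Three steel pegs stick out of the rail towards the rack's -x. Origin: centre of the underside.
- peg0 (a point): Point on the axis of peg 0 (at y = -85 mm of the rack), 243 mm above the bench. Axes are the rack's: the peg is a 7 mm round bar along x that leaves the rail at x = +35 mm of this point, rises gently (1 in 7.5) to x = -25 mm, and ends in a small upturned lip at x = -30 mm (its extreme end at -34 mm; the lip's top is 15 mm above this point, the bar's underside there about 0).
- peg1 (a point): Point on the axis of peg 1 (at y = 0 mm of the rack), 243 mm above the bench. Axes are the rack's: the peg is a 7 mm round bar along x that leaves the rail at x = +35 mm of this point, rises gently (1 in 7.5) to x = -25 mm, and ends in a small upturned lip at x = -30 mm (its extreme end at -34 mm; the lip's top is 15 mm above this point, the bar's underside there about 0).
- peg2 (a point): Point on the axis of peg 2 (at y = 85 mm of the rack), 243 mm above the bench. Axes are the rack's: the peg is a 7 mm round bar along x that leaves the rail at x = +35 mm of this point, rises gently (1 in 7.5) to x = -25 mm, and ends in a small upturned lip at x = -30 mm (its extreme end at -34 mm; the lip's top is 15 mm above this point, the bar's underside there about 0).
- wide_a: Probe for the wide well, 0.16 kg (may be absent: None). Origin: centre of the flat tip; z up the stem. Steel stem 10 mm thick to 125 mm from the tip; grey handle 34 mm wide (its y), 20 mm thick (x) to 185 mm; then its eye, an opening along x, 20 mm wide, from 185 to 211 mm, closed by a 6 mm bar. Starts upright in the stand, tip 15 mm above the bench, x axis roughly along the row.
- wide_a_eye (a point): Centre of the probe's hanging eye, 198 mm above its tip; axes as the probe's.
- wide_a_stop (a joint): Where the probe's sliding brass stop (22 mm across, 10 mm high) is: distance in m along the stem from the tip to the stop's underside, 0.040 to 0.105. A stiff sliding fit: it takes about 2.5 N to push it along the stem and it stays where it is left. It starts at 0.043 to 0.058, lower than either well's depth.
- narrow_a: Probe for the narrow well, 0.11 kg (may be absent: None). Origin: centre of the flat tip; z up the stem. Steel stem 6 mm thick to 125 mm from the tip; grey handle 28 mm wide (its y), 16 mm thick (x) to 185 mm; then its eye, an opening along x, 20 mm wide, from 185 to 211 mm, closed by a 6 mm bar. Starts upright in the stand, tip 15 mm above the bench, x axis roughly along the row.
- narrow_a_eye (a point): Centre of the probe's hanging eye, 198 mm above its tip; axes as the probe's.
- narrow_a_stop (a joint): Where the probe's sliding brass stop (18 mm across, 10 mm high) is: distance in m along the stem from the tip to the stop's underside, 0.040 to 0.105. A stiff sliding fit: it takes about 2.5 N to push it along the stem and it stays where it is left. It starts at 0.043 to 0.058, lower than either well's depth.
- wide_b: Probe for the wide well, 0.16 kg (may be absent: None). Origin: centre of the flat tip; z up the stem. Steel stem 10 mm thick to 125 mm from the tip; grey handle 34 mm wide (its y), 20 mm thick (x) to 185 mm; then its eye, an opening along x, 20 mm wide, from 185 to 211 mm, closed by a 6 mm bar. Starts upright in the stand, tip 15 mm above the bench, x axis roughly along the row.
- wide_b_eye (a point): Centre of the probe's hanging eye, 198 mm above its tip; axes as the probe's.
- wide_b_stop (a joint): Where the probe's sliding brass stop (22 mm across, 10 mm high) is: distance in m along the stem from the tip to the stop's underside, 0.040 to 0.105. A stiff sliding fit: it takes about 2.5 N to push it along the stem and it stays where it is left. It starts at 0.043 to 0.058, lower than either well's depth.
- narrow_b: Probe for the narrow well, 0.11 kg (may be absent: None). Origin: centre of the flat tip; z up the stem. Steel stem 6 mm thick to 125 mm from the tip; grey handle 28 mm wide (its y), 16 mm thick (x) to 185 mm; then its eye, an opening along x, 20 mm wide, from 185 to 211 mm, closed by a 6 mm bar. Starts upright in the stand, tip 15 mm above the bench, x axis roughly along the row.
- narrow_b_eye (a point): Centre of the probe's hanging eye, 198 mm above its tip; axes as the probe's.
- narrow_b_stop (a joint): Where the probe's sliding brass stop (18 mm across, 10 mm high) is: distance in m along the stem from the tip to the stop's underside, 0.040 to 0.105. A stiff sliding fit: it takes about 2.5 N to push it along the stem and it stays where it is left. It starts at 0.043 to 0.058, lower than either well's depth.
- bottle: Bystander: brown glass bottle, 56 mm across, 120 mm high. Origin: centre of its underside.
- beaker: Bystander: glass beaker, 64 mm across, 80 mm high. Origin: centre of its underside.
- sieve: Bystander: round steel sieve pan, 90 mm across, 35 mm high. Origin: centre of its underside.
Mind the look-alikes: they are no part of the job. Leave any green look-alike of the cover alone.

How it is judged:
By the outcome, as a careful person would: the job done as asked, in the order asked, and still so for the second after the job is handed in, with the robot touching nothing.
Of wide_a, narrow_a, wide_b, narrow_b only 2 to 3 are there at a start; the rules pass over those that are not, and their reading is None.
At some moment in a run one of cover may be knocked a few centimetres aside while the robot is not near it.
Once in a run the grip may slacken for a moment while it holds something.
It also fails if it takes over 210 s, if anything falls off the work surface, if the arm or the gripper's body presses on something with over 40 N, if the wrist force passes 120 N, or if a joint passes its speed limit or range.

## Working session

There is one attempt and no reset: what is moved stays moved. The work goes in short steps, Python scripts to look and compute and a shell command to move; the robot and the scene stay as the last step left them, time stands still between calls to the robot, and variables do not carry over. Pictures are saved under pics/ and viewed, and the job is handed in when it is done.

```bash
ls; mkdir -p pics; cat > h.py <<'E'
import numpy as np, cv2
from cell import env, vision, job
def snap(name, fn=None):
    p=vision.read_camera(name)
    if fn: cv2.imwrite('pics/'+fn, cv2.cvtColor(p['pixels'],cv2.COLOR_RGB2BGR))
    return p
def toworld(p,c):
    return np.array(p['R']).T@(np.array(c)-np.array(p['t']))
def proj(p,X):
    c=np.array(p['R'])@np.array(X)+np.array(p['t']); u=np.array(p['intrinsics'])@c; return u[:2]/u[2]
def ray_z(p,uv,z):
    R=np.array(p['R']);C=-R.T@np.array(p['t']); d=R.T@np.linalg.inv(p['intrinsics'])@np.array([uv[0],uv[1],1.]); return C+d*(z-C[2])/d[2]
def ray_plane(p,uv,P,n):
    R=np.array(p['R']);C=-R.T@np.array(p['t']); d=R.T@np.linalg.inv(p['intrinsics'])@np.array([uv[0],uv[1],1.]); n=np.array(n); return C+d*((np.array(P)-C)@n)/(d@n)
E
python3 - <<'E'
from h import *
np.set_printoptions(precision=1,suppress=True)
s=env.state(); print({k:np.round(v,3) for k,v in s.items()}, env.tcp_to_grasp)
for n in ['top','side']:
    p=snap(n,n+'0.png'); R=np.array(p['R']); print(n,p['intrinsics'],R,'C',-R.T@np.array(p['t']))
    for q in ['cover','stand','rack','wide_a','narrow_a','face','bottle','beaker','sieve','wide_a_stop']:
        try:
            for r in vision.find_in(p,q): 
                w=toworld(p,r['at']); print(q,r['confidence'],w,proj(p,w))
        except Exception as e: print(q,e)
E
```

```text
pics
{'t': np.float64(0.0), 'joints': array([ 1.1,  0.5,  1.6, -0. ,  1.1, -0.1]), 'qvel': array([-0.,  0., -0., -0.,  0.,  0.]), 'tau': array([  0. , -61.3, -25.8,   0.1,   0. ,  -0. ]), 'eef_pos': array([235.6, 578.6, 214. ]), 'tcp_rot': array([-3.1,  0. ,  1.2]), 'ft_force': array([ 0.7, -0.2,  0.5]), 'moment': array([0., 0., 0.]), 'opening': np.float64(1.001)} 18.8
top [[401.8   0.  325.4]
 [  0.  401.8 203.3]
 [  0.    0.    1. ]] [[-0. -1.  0.]
 [-1. -0. -0.]
 [ 0. -0. -1.]] C [ 472.4  -17.4 1271.3]
cover 0.96 [632.5  11.7 108.2] [309.  164.7]
cover 0.7 [789.5  41.1   3.1] [300.7 120.1]
cover 0.52 [613.1  11.3 101.2] [309.2 171.6]
stand 0.69 [ 563.2 -288.    54.5] [407.9 189.9]
rack 0.82 [558.2 289.3   5.6] [221.4 192.5]
narrow_a 0.59 [ 564.1 -318.7  196.5] [430.9 185.7]
narrow_a 0.41 [ 557.4 -191.3  210.7] [384.6 187.7]
face 0.87 [613.   15.9 103.1] [307.6 171.5]
bottle 0.9 [698.8 151.7  81.6] [262.2 143.6]
beaker 0.75 [ 732.3 -183.3   39.9] [372.7 135.7]
beaker 0.25 [ 303.3 -394.8    4.1] [438.9 273.5]
sieve 0.81 [ 303.3 -395.9    4.3] [439.2 273.5]
sieve 0.58 [697.7 154.5  83.3] [261.2 143.9]
wide_a_stop 0.46 [634.5  11.  107.6] [309.3 164. ]
side [[450.1   0.  319.5]
 [  0.  450.1 200.8]
 [  0.    0.    1. ]] [[ 0.8 -0.6 -0. ]
 [-0.4 -0.4 -0.8]
 [ 0.5  0.6 -0.6]] C [ -74.6 -743.6  831. ]
cover 0.61 [621.9   2.6 109.6] [341.1 200.8]
cover 0.5 [806.9  33.5   4.5] [377.2 201.2]
stand 0.6 [ 544.8 -319.3   56.9] [411.2 292.4]
rack 0.87 [559.7 278.    8.6] [268.4 197.3]
narrow_a 0.89 [ 553.1 -197.2  182.2] [378.  223.6]
narrow_a 0.75 [ 560.7 -327.7  180.6] [424.7 250.7]
face 0.58 [583.3 -35.7  78.4] [340.1 221.8]
bottle 0.57 [691.4 151.6  77.1] [324.9 180.2]
beaker 0.62 [ 707.1 -178.3   54.1] [409.9 234.3]
sieve 0.62 [ 317.2 -379.1    6.1] [358. 382.]
```

```bash
python3 - <<'E'
import cv2
for n in ['top0','side0']:
    im=cv2.imread(f'pics/{n}.png')
    im=im[80:340,130:500] if n=='top0' else im[120:400,220:540]
    print(im.shape); cv2.imwrite(f'pics/{n}z.png',cv2.resize(im,None,fx=2,fy=2,interpolation=cv2.INTER_CUBIC))
E
```

```text
(260, 370, 3)
(280, 320, 3)
```

View pics/top0z.png

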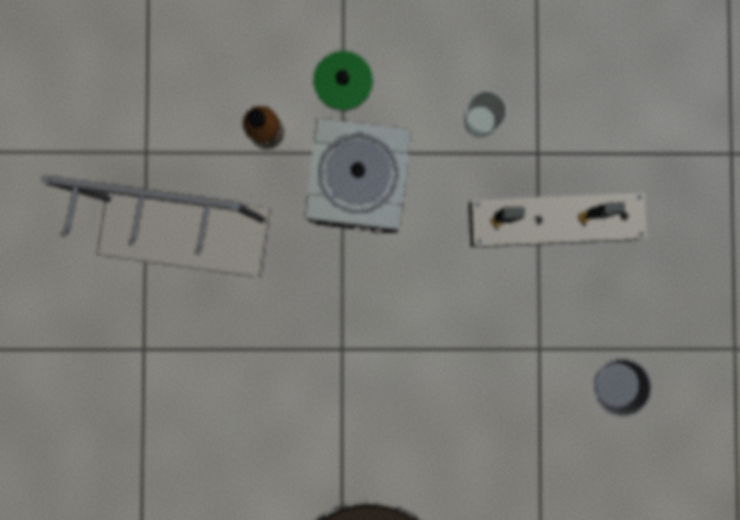

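View pics/side0z.png

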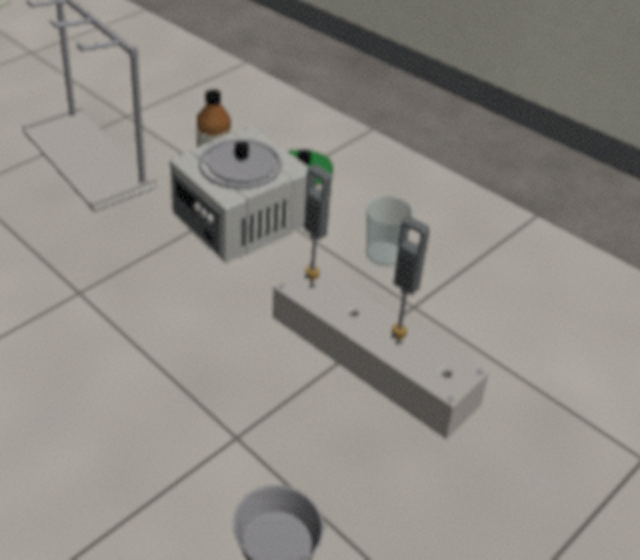

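```bash
python3 - <<'E'
import cv2
a=cv2.imread('pics/top0.png');b=cv2.imread('pics/side0.png')
def z(im,y0,y1,x0,x1,f,fn): cv2.imwrite('pics/'+fn,cv2.resize(im[y0:y1,x0:x1],None,fx=f,fy=f,interpolation=cv2.INTER_CUBIC))
z(a,170,210,360,460,8,'t_stand.png'); z(b,185,345,345,475,4,'s_stand.png')
z(a,130,200,270,350,8,'t_face.png'); z(b,170,260,295,385,6,'s_face.png')
z(a,160,225,145,275,6,'t_rack.png'); z(b,110,230,225,305,5,'s_rack.png')
E
```

```text
(no output)
```

View pics/t_stand.png

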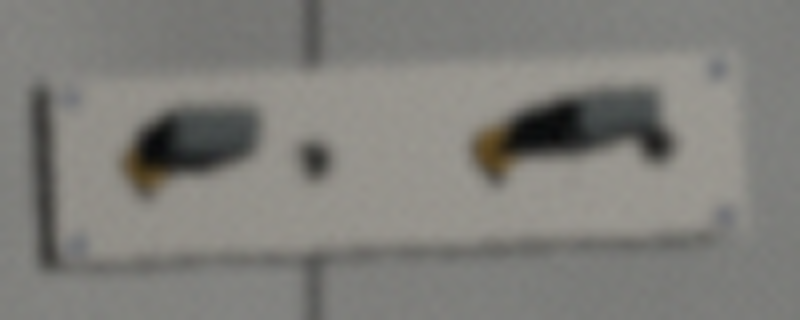

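View pics/s_stand.png

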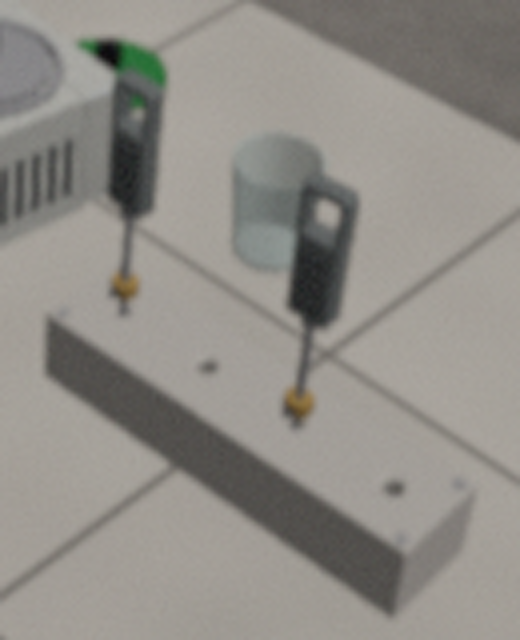

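View pics/t_face.png

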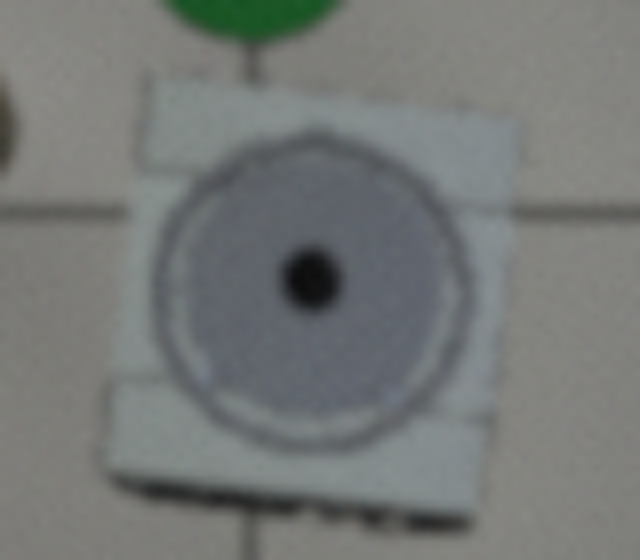

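View pics/t_rack.png

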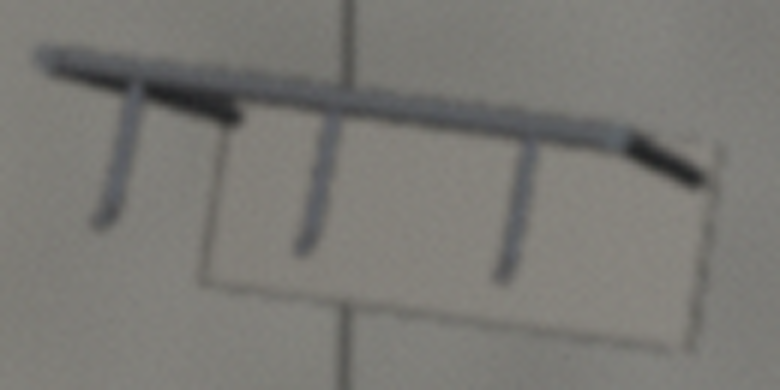

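View pics/s_rack.png

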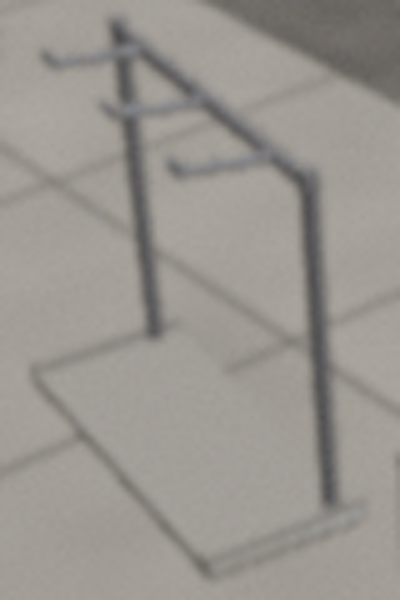

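View pics/s_face.png

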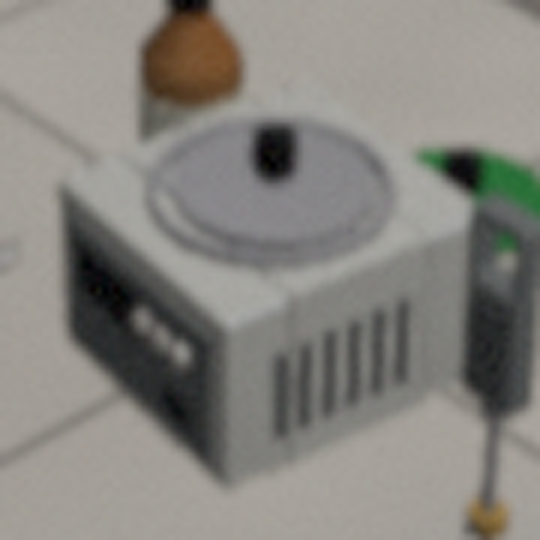

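```bash
cat > fit.py <<'E'
from h import *
from scipy.optimize import least_squares
np.set_printoptions(precision=2,suppress=True)
T=snap('top');S=snap('side')
def px(o,f,l): return [(o[0]+(a+.5)/f-.5,o[1]+(b+.5)/f-.5) for a,b in l]
def fit(name,obs,x0):
    # obs: list of (cam, localpt, uv)
    def res(p,l=None):
        c,s=np.cos(p[2]),np.sin(p[2]); r=[]
        for cam,L,uv in obs:
            X=[p[0]+c*L[0]-s*L[1],p[1]+s*L[0]+c*L[1],L[2]]; r+=list(proj(cam,X)-uv)
        return np.array(r)
    q=least_squares(res,x0,loss='soft_l1',f_scale=.5,x_scale=[10,10,.1]); print(name,q.x,'resid px\n',res(q.x).reshape(-1,2)); 
    for cam,n in((T,'top'),(S,'side')):
        o=obs; obs=[a for a in o if a[0] is cam]; 
        if len(obs)>1:
            print('  only',n,least_squares(res,x0,loss='soft_l1',f_scale=.5,x_scale=[10,10,.1]).x)
        obs=o
    return q.x
E
cat > f1.py <<'E'
from fit import *
o=[]
for uv,L in zip(px((360,170),8,[(315,160),(655,147)]),[(0,33,55),(0,-99,55)]): o.append((T,L,uv))
for uv,L in zip(px((345,185),4,[(208,367),(395,488),(124,311),(297,424)]),[(0,33,55),(0,-99,55),(0,99,55),(0,-33,55)]): o.append((S,L,uv))
st=fit('stand',o,[560,-260,0])
o=[]
for uv,L in zip(px((270,130),8,[(148,75),(520,118),(108,473),(475,515)]),[(75,70,99),(75,-70,99),(-75,70,99),(-75,-70,99)]): o.append((T,L,uv))
o.append((T,(0,0,105),px((270,130),8,[(313.5,292)])[0]))
o.append((T,(0,0,105),px((270,130),8,[(313.5,292)])[0]))
for uv,L in zip(px((295,170),6,[(228,325),(65,185),(475,205),(230,485)]),[(-75,-70,99),(-75,70,99),(75,-70,99),(-75,-70,0)]): o.append((S,L,uv))
fit('face',o,[610,10,-.1])
o=[]
for uv,L in zip(px((145,160),6,[(205,285),(690,347),(505,280),(302,252),(102,225)]),[(-55,132,10),(-55,-132,10),(-32,-85,252),(-32,0,252),(-32,85,252)]): o.append((T,L,uv))
for uv,L in zip(px((225,110),5,[(35,370),(210,565),(183,172),(109,110),(47,62)]),[(-55,132,10),(-55,-132,10),(-32,-85,250),(-32,0,250),(-32,85,250)]): o.append((S,L,uv))
fit('rack',o,[560,290,-.1])
# cover / knob / probes
k=px((270,130),8,[(312,278)])[0]; print('knob top z132',ray_z(T,k,132)); k=px((295,170),6,[(274,135)])[0]; print('side knob top',ray_z(S,k,132))
for n,uv in (('p1',px((345,185),4,[(138,90)])[0]),('p2',px((345,185),4,[(329,195)])[0])): print(n,'eye bar mid z229',ray_z(S,uv,229))
for n,uv in (('p1',px((360,170),8,[(235,130)])[0]),('p2',px((360,170),8,[(625,115)])[0])): print(n,'top z231',ray_z(T,uv,228))
E
python3 f1.py
```

```text
stand [ 563.02 -293.33    0.05] resid px
 [[-0.06  0.93]
 [ 0.54  0.46]
 [ 0.   -0.44]
 [-0.03 -0.54]
 [ 0.13  0.08]
 [ 0.22 -0.19]]
  only top [ 565.48 -292.6     0.04]
  only side [ 562.16 -293.82    0.05]
face [628.61  13.25  -0.11] resid px
 [[-0.27 -0.5 ]
 [ 0.6  -0.39]
 [-1.27  0.4 ]
 [ 0.49  0.59]
 [-0.23  0.09]
 [-0.23  0.09]
 [ 0.31 -0.25]
 [-1.05 -1.74]
 [ 3.2   0.4 ]
 [ 0.07  1.37]]
  only top [628.8   12.83  -0.11]
  only side [625.54  15.53  -0.08]
rack [550.3  290.9   -0.13] resid px
 [[-2.68 -0.24]
 [ 0.44  0.42]
 [ 0.03 -0.32]
 [ 0.43 -0.04]
 [ 0.27  0.07]
 [-0.42 -0.31]
 [ 0.98  0.59]
 [-1.66 -1.15]
 [-0.2  -0.13]
 [ 0.02 -0.93]]
  only top [550.22 291.41  -0.13]
  only side [549.37 288.52  -0.13]
knob top z132 [630.26  12.42 132.  ]
side knob top [627.01  11.81 132.  ]
p1 eye bar mid z229 [ 553.74 -196.62  229.  ]
p2 eye bar mid z229 [ 559.59 -327.24  229.  ]
p1 top z231 [ 560.95 -199.87  228.  ]
p2 top z231 [ 566.   -327.77  228.  ]
```

```bash
cat > go.py <<'E'
import sys
from h import *
from scipy.spatial.transform import Rotation as Ro
s=env.state(); R=Ro.from_euler('xyz',s['tcp_rot']); p=np.array(s['eef_pos'])
print('t',round(float(s['t']),2),'pos',np.round(p,1),'rot',np.round(s['tcp_rot'],3),'f',np.round(s['ft_force'],1),'op',round(float(s['opening']),3),'j6',round(float(s['joints'][5]),2))
a=[float(v) for v in sys.argv[1:]]
for i in range(0,len(a),4):
    d=R.inv().apply(np.array(a[i:i+3])-p); tx=R.apply([1,0,0]); y=np.degrees(np.arctan2(tx[1],tx[0])); t=-(a[i+3]-y); t=(t+180)%360-180
    print('row',np.round([*d,t],1).tolist())
E
python3 go.py 629 12 200 84; python3 go.py 629 12 109 84
```

```text
t 1.2 pos [235.8 578.8 214.7] rot [ 3.142 -0.     1.184] f [ 0.1  0.9 -0.1] op 1.003 j6 -0.11
row [-376.6, 578.0, 14.7, -16.2]
t 1.2 pos [235.8 578.8 214.7] rot [ 3.142 -0.     1.184] f [ 0.1  0.9 -0.1] op 1.003 j6 -0.11
row [-376.7, 578.0, 105.7, -16.2]
```

```bash
python3 go.py 236 579 300 67.8 420 250 300 80 629 12 230 84
```

```text
t 1.2 pos [235.8 578.8 214.7] rot [ 3.142 -0.     1.184] f [ 0.1  0.9 -0.1] op 1.003 j6 -0.11
row [0.2, 0.2, -85.3, 0.0]
row [-235.1, 294.7, -85.3, -12.2]
row [-376.6, 578.0, -15.3, -16.2]
```

```bash
python3 -m pendant '[[-10,10,-60,0],[-40,55,-85,0],[-78,104,-85,-5],[-117,153,-85,-8],[-156,202,-85,-10],[-200,250,-85,-12],[-235,295,-85,-13],[-260,345,-70,-16]]' ; python3 go.py 629 12 200 84 629 12 109 84
```

```text
t: 2.2
eef_pos: [458.1, 206.1, 285.8]
tcp_rot: [3.139, -0.001, 1.464]
ft_force: [0.3, 1.5, -0.1]
opening: 0.998
t 2.2 pos [458.1 206.1 285.8] rot [ 3.139e+00 -1.000e-03  1.464e+00] f [ 0.3  1.5 -0.1] op 0.998 j6 -1.17
row [-174.9, 190.3, 86.0, -0.1]
row [-175.0, 190.1, 177.0, -0.1]
```

```bash
python3 -m pendant '[[-40,43,10,0],[-80,87,30,0],[-120,130,50,0],[-155,170,80,0],[-175,190,110,0],[-175,190,140,0],[-175,190,160,0],[-175,190,160,0]]' ; python3 go.py 629 12 110 84;  python3 - <<'E'
from h import *
p=snap('side','a1.png'); im=cv2.imread('pics/a1.png')[90:270,250:430]; cv2.imwrite('pics/a1z.png',cv2.resize(im,None,fx=3,fy=3,interpolation=cv2.INTER_CUBIC))
E
```

```text
t: 3.2
eef_pos: [628.3, 11.9, 124.7]
tcp_rot: [-3.141, -0.001, 1.464]
ft_force: [-0.2, -0.0, 0.6]
opening: 1.001
t 3.2 pos [628.3  11.9 124.7] rot [-3.141e+00 -1.000e-03  1.464e+00] f [-0.2 -0.   0.6] op 1.001 j6 -1.55
row [0.1, 0.7, 14.7, -0.1]
```

View pics/a1z.png

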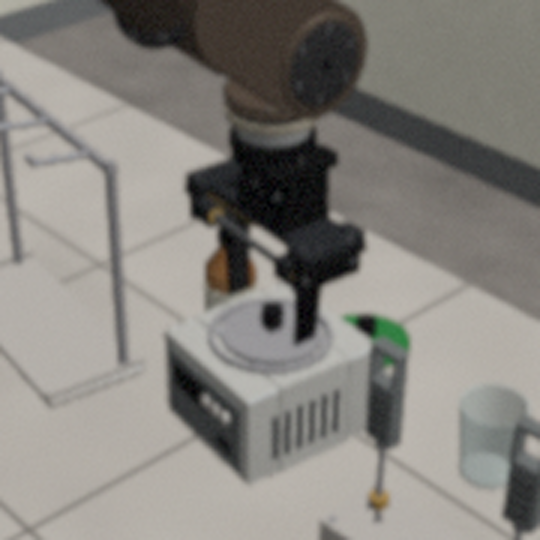

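The jaws straddle the steel cover's knob (zoom 272,315), the green look-alike is behind (zoom 385,330). Lower and close.

```bash
python3 -m pendant '[[0,1,8,0],[0,1,14,0],[0,1,14,0]]'; python3 -m pendant '[[0,0,0,0],[0,0,0,0],[0,0,0,0],[0,0,0,0],[0,0,0,0]]' 1;  python3 -m pendant '[[0,0,-10,0],[0,0,-40,0],[0,0,-60,0],[0,0,-60,0]]'; python3 go.py 440 50 150 84 440 50 11 84
```

```text
t: 3.62
eef_pos: [629.7, 12.0, 111.7]
tcp_rot: [3.14, -0.001, 1.464]
ft_force: [-0.9, -0.2, -0.6]
opening: 0.997
t: 4.25
eef_pos: [629.7, 12.0, 111.8]
tcp_rot: [3.14, -0.001, 1.464]
ft_force: [0.2, 0.2, -0.2]
opening: 0.527
t: 4.75
eef_pos: [630.3, 11.9, 173.7]
tcp_rot: [3.137, -0.001, 1.464]
ft_force: [-0.2, 0.0, -0.2]
opening: 0.109
t 4.75 pos [630.3  11.9 173.7] rot [ 3.137e+00 -1.000e-03  1.464e+00] f [-0.2  0.  -0.2] op 0.109 j6 -1.55
row [17.6, -193.4, 22.7, -0.1]
row [17.4, -194.1, 161.7, -0.1]
```

```bash
python3 -m pendant '[[0,0,0,0],[0,0,0,0]]' 0; python3 - <<'E'
from h import *
p=snap('side','a2.png'); im=cv2.imread('pics/a2.png')[90:270,250:430]; cv2.imwrite('pics/a2z.png',cv2.resize(im,None,fx=3,fy=3,interpolation=cv2.INTER_CUBIC))
for r in vision.find_in(p,'cover'): print(r['confidence'],toworld(p,r['at']))
E
```

```text
t: 5.0
eef_pos: [630.0, 11.9, 173.0]
tcp_rot: [3.138, -0.001, 1.464]
ft_force: [0.2, -0.2, -0.4]
opening: 0.27
0.97 [622.26499855   3.19097854 106.42729782]
```

View pics/a2z.png

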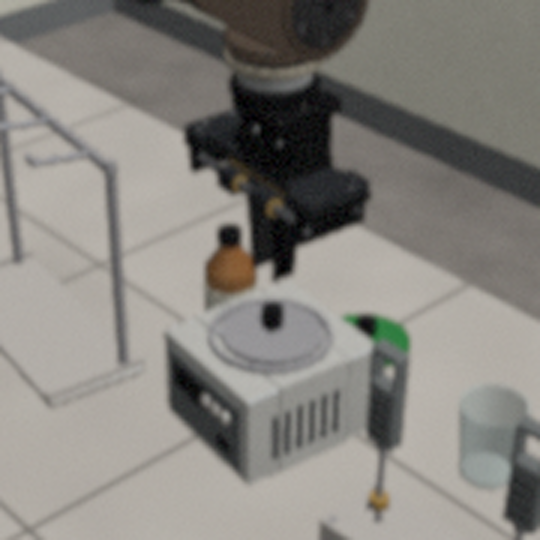

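The cover is still in its ring (knob at zoom 272,315) because the fingers had not finished closing. I'll descend again and give them longer.

```bash
python3 -m pendant '[[0,0,0,0],[0,0,20,0],[0,0,40,0],[0,0,55,0],[0,0,62,0],[0,0,62,0]]' 0.3; python3 -m pendant '[[0,0,0,0],[0,0,0,0],[0,0,0,0],[0,0,0,0],[0,0,0,0],[0,0,0,0],[0,0,0,0],[0,0,0,0]]' 1;python3 go.py
```

```text
t: 5.85
eef_pos: [630.3, 11.9, 110.8]
tcp_rot: [3.138, -0.001, 1.464]
ft_force: [0.2, -0.2, -0.2]
opening: 0.703
t: 6.85
eef_pos: [630.3, 12.1, 110.8]
tcp_rot: [3.138, -0.001, 1.464]
ft_force: [0.3, 1.6, 1.6]
opening: 0.225
t 6.85 pos [630.3  12.1 110.8] rot [ 3.138e+00 -1.000e-03  1.464e+00] f [0.3 1.6 1.6] op 0.225 j6 -1.55
```

```bash
python3 -m pendant '[[0,0,0,0],[0,0,-20,0],[0,0,-50,0],[0,0,-70,0],[0,0,-80,0],[0,0,-80,0]]'; python3 go.py 440 50 150 84 440 50 9 84; python3 - <<'E'
from h import *
for n in ('top','side'):
    p=snap(n,'a3%s.png'%n)
a=cv2.imread('pics/a3side.png')[110:270,250:430];cv2.imwrite('pics/a3z.png',cv2.resize(a,None,fx=4,fy=3.5,interpolation=cv2.INTER_CUBIC))
E
```

```text
t: 7.6
eef_pos: [630.0, 11.9, 190.7]
tcp_rot: [3.138, -0.001, 1.464]
ft_force: [0.0, -0.1, -3.3]
opening: 0.228
t 7.6 pos [630.   11.9 190.7] rot [ 3.138e+00 -1.000e-03  1.464e+00] f [ 0.  -0.1 -3.3] op 0.228 j6 -1.55
row [17.6, -193.1, 40.1, -0.1]
row [17.5, -193.6, 181.1, -0.1]
```

View pics/a3z.png

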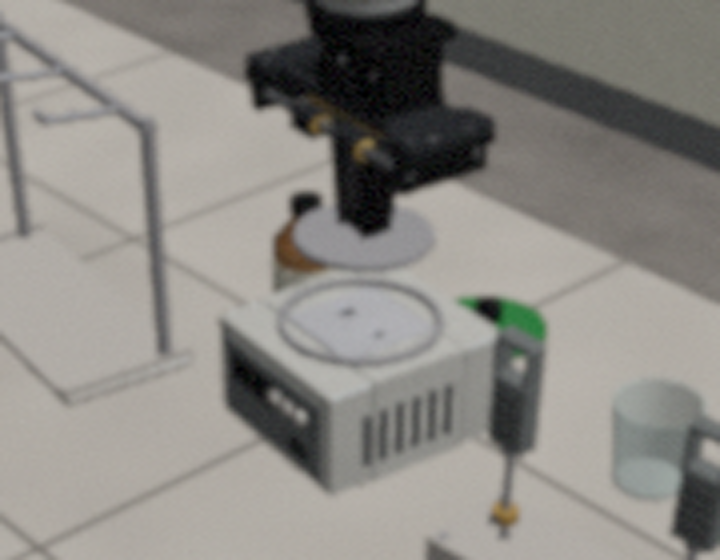

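The cover is up, and the two wells show at zoom (347,312) and (380,333). Next I'll lay the cover on the open bench at about (440, 50).

```bash
python3 -m pendant '[[4,-40,0,0],[8,-90,10,0],[14,-140,30,0],[18,-185,60,0],[18,-193,100,0],[18,-193,140,0],[18,-193,165,0],[18,-193,172,0]]'; python3 go.py 440 50 11 84
```

```text
t: 8.7
eef_pos: [439.2, 50.6, 15.9]
tcp_rot: [-3.14, -0.001, 1.464]
ft_force: [-0.4, 0.7, -2.0]
opening: 0.222
t 8.7 pos [439.2  50.6  15.9] rot [-3.140e+00 -1.000e-03  1.464e+00] f [-0.4  0.7 -2. ] op 0.222 j6 -1.5
row [-0.5, 0.9, 4.9, -0.1]
```

```bash
python3 -m pendant '[[0,0,2,0],[0,0,4,0],[0,0,5,0]]'; python3 -m pendant '[[0,0,0,0],[0,0,0,0],[0,0,0,0],[0,0,0,0],[0,0,0,0]]' 0; python3 -m pendant '[[0,0,-30,0],[0,0,-90,0],[0,0,-150,0],[0,0,-210,0],[0,0,-260,0],[0,0,-260,0]]'; python3 go.py 558 -195 270 0 558 -195 147 0; python3 - <<'E'
from h import *
for n in ('top','side'):
    p=snap(n,'a4%s.png'%n)
a=cv2.imread('pics/a4side.png')[110:350,150:430];cv2.imwrite('pics/a4z.png',cv2.resize(a,None,fx=2.5,fy=2.5,interpolation=cv2.INTER_CUBIC))
a=cv2.imread('pics/a4top.png')[130:270,230:370];cv2.imwrite('pics/a4t.png',cv2.resize(a,None,fx=4,fy=4,interpolation=cv2.INTER_CUBIC))
E
```

```text
t: 9.07
eef_pos: [439.5, 50.6, 11.5]
tcp_rot: [-3.141, -0.001, 1.464]
ft_force: [-0.3, 0.2, -3.0]
opening: 0.223
t: 9.7
eef_pos: [439.5, 50.6, 11.5]
tcp_rot: [-3.141, -0.001, 1.464]
ft_force: [-0.2, -0.4, -0.3]
opening: 0.687
t: 10.45
eef_pos: [440.5, 50.3, 274.6]
tcp_rot: [3.135, -0.002, 1.464]
ft_force: [0.7, -0.1, -0.9]
opening: 0.998
t 10.45 pos [440.5  50.3 274.6] rot [ 3.135e+00 -2.000e-03  1.464e+00] f [ 0.7 -0.1 -0.9] op 0.998 j6 -1.5
row [-231.4, 142.9, 5.2, 83.9]
row [-231.6, 142.1, 128.2, 83.9]
```

View pics/a4z.png

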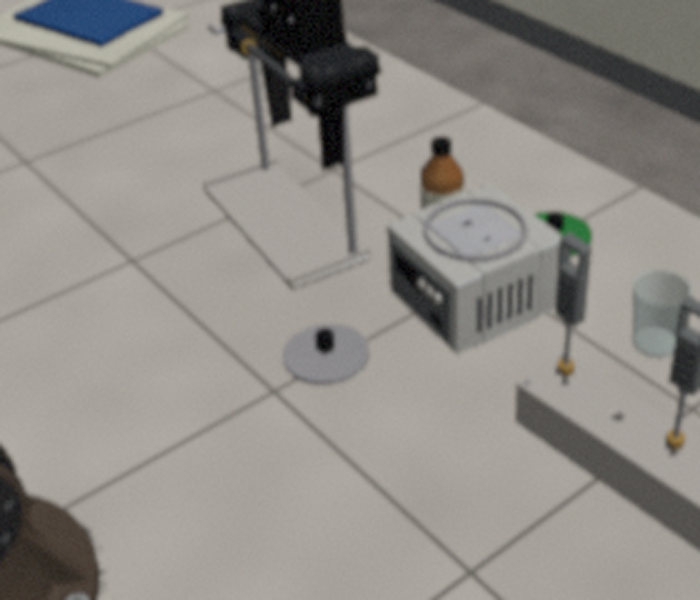

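View pics/a4t.png

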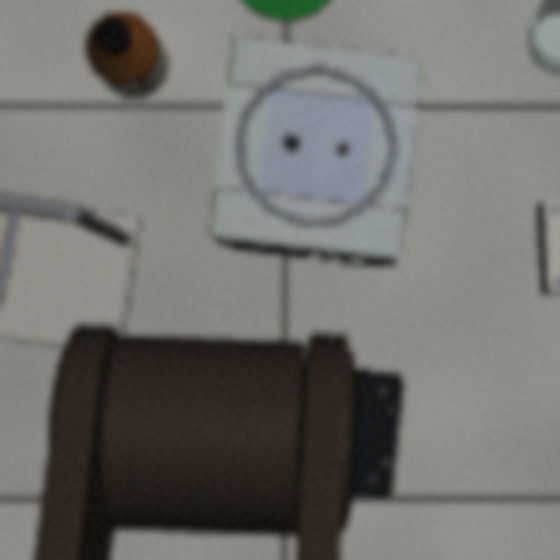

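The cover lies flat on the bench at side zoom (325,355). In the top view the wide well is at zoom (290,142) and the narrow one at (342,149). Next I'll measure the wells.

```bash
cat > w.py <<'E'
from fit import *
def dark(fn,cx,cy,r,f=8):
    im=cv2.cvtColor(cv2.imread('pics/'+fn),cv2.COLOR_BGR2GRAY).astype(float)
    sub=im[cy-r:cy+r+1,cx-r:cx+r+1]; bg=np.median(sub); w=np.clip(bg-15-sub,0,None)
    yy,xx=np.mgrid[cy-r:cy+r+1,cx-r:cx+r+1]; return (w*xx).sum()/w.sum(),(w*yy).sum()/w.sum()
tw=dark('a4top.png',302,165,4); tn=dark('a4top.png',315,167,4)
sw=dark('a4side.png',150+186,110+89,3); sn=dark('a4side.png',150+195,110+95,3)
for n,c,uv in(('wide top',T,tw),('narrow top',T,tn),('wide side',S,sw),('narrow side',S,sn)): print(n,uv,ray_z(c,uv,98))
E
python3 w.py
```

```text
wide top (np.float64(302.3728129205922), np.float64(165.28667563930014)) [632.07  31.44  98.  ]
narrow top (np.float64(315.24545454545455), np.float64(166.85757575757575)) [627.51  -6.3   98.  ]
wide side (np.float64(336.43037974683546), np.float64(198.77215189873417)) [630.21  30.94  98.  ]
narrow side (np.float64(344.4375), np.float64(205.125)) [626.02  -6.78  98.  ]
```

```bash
python3 -m pendant '[[-20,12,0,10],[-55,35,0,21],[-95,60,0,31],[-135,85,0,42],[-175,110,0,52],[-210,130,0,63],[-231,142,0,73],[-231,142,5,81]]' 0.3;  python3 go.py 557 -195.5 270 3 557 -195.5 147 3; python3 - <<'E'
from h import *
for n in ('top','side'):
    p=snap(n,'a5%s.png'%n)
a=cv2.imread('pics/a5side.png')[130:300,320:480];cv2.imwrite('pics/a5z.png',cv2.resize(a,None,fx=3.5,fy=3.5,interpolation=cv2.INTER_CUBIC))
E
```

```text
t: 11.65
eef_pos: [555.7, -196.1, 262.3]
tcp_rot: [-3.139, 0.005, 0.044]
ft_force: [0.4, 0.7, 0.2]
opening: 0.702
t 11.65 pos [ 555.7 -196.1  262.3] rot [-3.139  0.005  0.044] f [0.4 0.7 0.2] op 0.702 j6 -0.49
row [1.3, -0.5, -7.7, -0.5]
row [1.9, -0.2, 115.3, -0.5]
```

View pics/a5z.png

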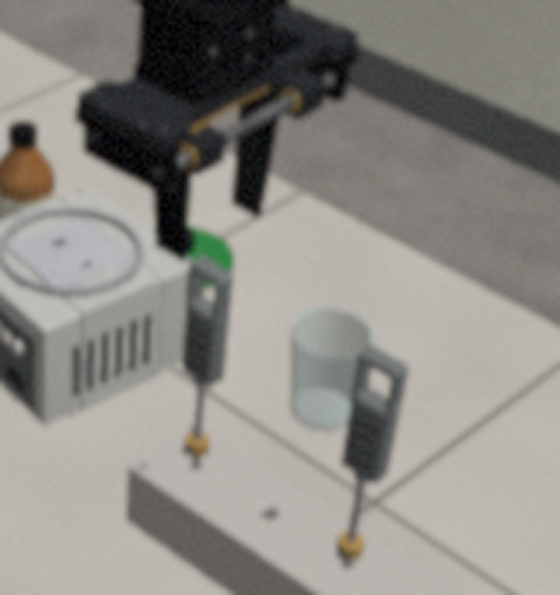

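```bash
cat > py.py <<'E'
from fit import *
def cor(x,y,yaw,w,t,z0,z1,tilt=(0,0)):
    c,s=np.cos(yaw),np.sin(yaw);P=[]
    for a in(-t/2,t/2):
        for b in(-w/2,w/2):
            for z in(z0,z1): P.append([x+c*a-s*b+tilt[0]*(z-55),y+s*a+c*b+tilt[1]*(z-55),z])
    return P
F=8
def run(name,hx,hy,su,sv,tu,tv):
    masks=[]
    for cam,fn,(u,v,hw,hh) in((S,'side0.png',su),(T,'top0.png',tu)):
        im=cv2.imread('pics/'+fn).astype(np.float32)[v-hh:v+hh,u-hw:u+hw]
        im=cv2.resize(im,None,fx=F,fy=F,interpolation=cv2.INTER_CUBIC)
        g=im.mean(2); sat=im.max(2)-im.min(2)
        masks.append((cam,((g<sv[0])&(sat<sv[1])).astype(np.uint8),u-hw,v-hh))
    best=[]
    from itertools import product
    from scipy.optimize import minimize
    def cost(p,w,t):
        c=0
        for cam,m,u0,v0 in masks:
            q=np.array([proj(cam,X) for X in cor(p[0],p[1],p[2],w,t,140,231.5,(p[3],p[4]))]); q=(q-[u0,v0]+.5)*F-.5
            h=cv2.convexHull(q.astype(np.float32)); r=np.zeros_like(m); cv2.fillConvexPoly(r,np.round(h*16).astype(np.int32),1,shift=4)
            c+=1-(r&m).sum()/max(1,(r|m).sum())
        return c
    for w,t in((28,16),(34,20)):
        for y0 in(60,75,90,105,120):
            r=minimize(cost,[hx,hy,np.radians(y0),0,0],args=(w,t),method='Nelder-Mead',options=dict(initial_simplex=np.array([hx,hy,np.radians(y0),0,0])+np.vstack([np.zeros(5),np.diag([4,4,.15,.02,.02])]),maxiter=400))
            best.append((round(r.fun,3),w,np.round([*r.x[:2],np.degrees(r.x[2]),*r.x[3:]],3)))
    best.sort(key=lambda a:a[0]); print(name); [print('  ',b) for b in best[:5]]
    for i,(cam,m,_,_) in enumerate(masks): cv2.imwrite(f'pics/m_{name}{i}.png',m*255)
run('p1',558,-195,(378,222,14,24),(110,40),(385,187,14,10),0)
run('p2',565,-326,(425,250,14,24),(110,40),(431,185,16,10),0)
E
python3 py.py; python3 -c "
import cv2,numpy as np
a=[cv2.resize(cv2.imread(f'pics/m_{n}.png'),(180,200)) for n in('p10','p11','p20','p21')];cv2.imwrite('pics/mm.png',np.hstack(a))"
```

```text
p1
   (np.float64(0.43), 28, array([ 566.35, -181.99,   34.88,   -0.05,   -0.07]))
   (np.float64(0.578), 28, array([ 565.37, -183.51,   97.06,   -0.06,   -0.06]))
   (np.float64(0.58), 28, array([ 564.87, -182.29,   94.28,   -0.05,   -0.08]))
   (np.float64(0.58), 28, array([ 564.46, -183.62,   96.6 ,   -0.05,   -0.07]))
   (np.float64(0.609), 28, array([ 559.89, -186.4 ,   98.65,   -0.01,   -0.04]))
p2
   (np.float64(0.5), 28, array([ 575.72, -317.88,   17.38,   -0.08,   -0.04]))
   (np.float64(0.517), 28, array([ 563.69, -320.57,  182.76,    0.01,   -0.01]))
   (np.float64(0.59), 34, array([ 573.07, -327.1 ,    5.04,   -0.06,    0.03]))
   (np.float64(0.726), 28, array([ 578.35, -314.87,   85.5 ,   -0.1 ,   -0.07]))
   (np.float64(0.734), 28, array([ 577.03, -319.14,   87.51,   -0.1 ,   -0.04]))
```

View pics/mm.png

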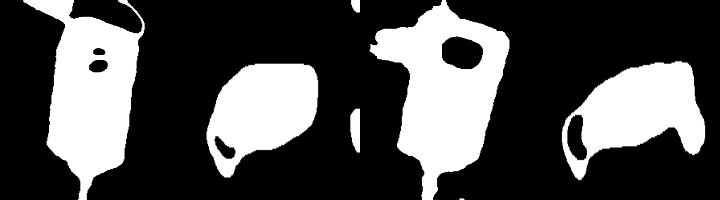

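The silhouette fit is unreliable because of blur and background in the masks. The stem can turn in its hole, so the flat pads will align the handle. I'll go down around it.

```bash
python3 -m pendant '[[2,0,15,0],[2,0,35,0],[2,0,55,0],[2,0,75,0],[2,0,95,0],[2,0,110,0],[2,0,115,0],[2,0,115,0]]'; python3 - <<'E'
from h import *
for n in ('top','side'):
    p=snap(n,'a6%s.png'%n)
a=cv2.imread('pics/a6side.png')[130:300,320:480];cv2.imwrite('pics/a6z.png',cv2.resize(a,None,fx=3.5,fy=3.5,interpolation=cv2.INTER_CUBIC))
E
```

```text
t: 12.85
eef_pos: [556.8, -193.9, 148.4]
tcp_rot: [-3.139, 0.004, 0.054]
ft_force: [0.5, -0.2, -0.4]
opening: 0.702
```

View pics/a6z.png

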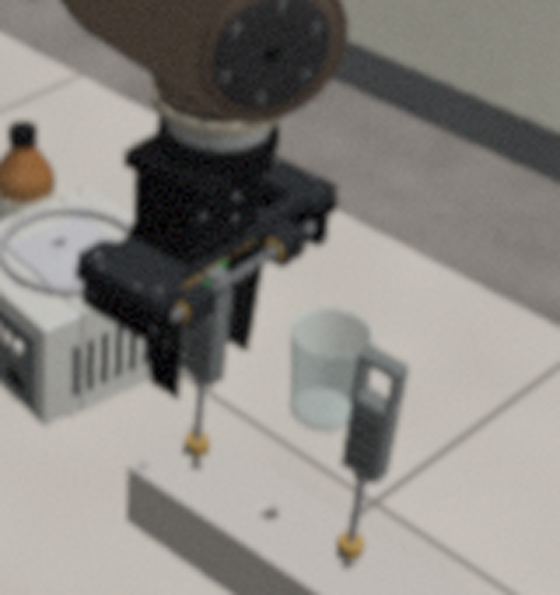

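The handle (zoom 207,345) is between the fingers. Closing now.

```bash
python3 -m pendant '[[0,1.5,1,0],[0,1.5,1,0],[0,1.5,1,0],[0,1.5,1,0],[0,1.5,1,0],[0,1.5,1,0],[0,1.5,1,0],[0,1.5,1,0]]' 1; python3 go.py; python3 - <<'E'
from h import *
for n in ('top','side'):
    p=snap(n,'a7%s.png'%n)
a=cv2.imread('pics/a7side.png')[130:300,320:480];cv2.imwrite('pics/a7z.png',cv2.resize(a,None,fx=3.5,fy=3.5,interpolation=cv2.INTER_CUBIC))
E
```

```text
t: 13.95
eef_pos: [558.7, -195.5, 148.2]
tcp_rot: [-3.14, -0.0, 0.054]
ft_force: [7.2, 1.5, -3.4]
opening: 0.172
t 13.95 pos [ 558.7 -195.5  148.2] rot [-3.14  -0.     0.054] f [ 7.2  1.5 -3.4] op 0.172 j6 -0.5
```

View pics/a7z.png

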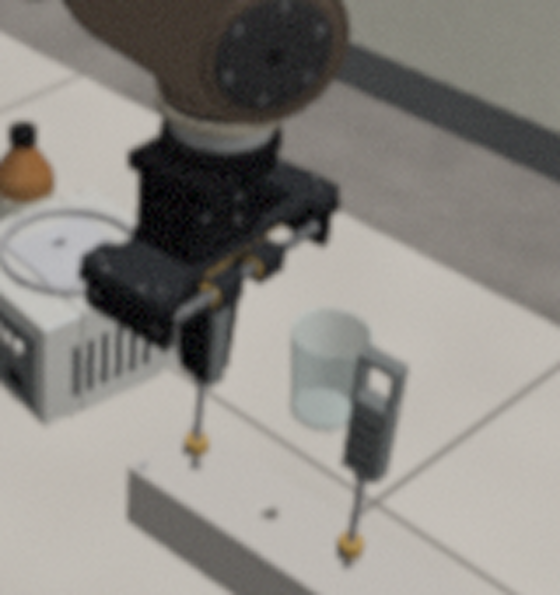

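The opening of 0.172 is 16.3 mm, the narrow probe's thickness, so its eye now faces along the jaws. For hanging I need the jaws across the width, so I'll open, turn 90° around the handle and regrip.

```bash
python3 -m pendant '[[0,0,0,0],[0,0,0,0],[0,0,0,0],[0,0,0,0],[0,0,0,0],[0,0,0,0]]' 0.3; python3 -m pendant '[[0,0,0,-10],[0,0,0,-20],[0,0,0,-30],[0,0,0,-40],[0,0,0,-50],[0,0,0,-60],[0,0,0,-70],[0,0,0,-80]]' 0.3; python3 go.py 558.5 -195.5 148 93;  python3 - <<'E'
from h import *
for n in ('top','side'):
    p=snap(n,'a8%s.png'%n)
a=cv2.imread('pics/a8side.png')[130:300,320:480];cv2.imwrite('pics/a8z.png',cv2.resize(a,None,fx=3.5,fy=3.5,interpolation=cv2.INTER_CUBIC))
E
```

```text
t: 14.8
eef_pos: [558.6, -195.5, 148.2]
tcp_rot: [-3.14, -0.0, 0.054]
ft_force: [-0.5, 0.2, -0.6]
opening: 0.69
t: 15.8
eef_pos: [558.6, -195.5, 148.2]
tcp_rot: [3.142, -0.001, 1.456]
ft_force: [0.4, 0.1, 0.4]
opening: 0.703
t 15.8 pos [ 558.6 -195.5  148.2] rot [ 3.142e+00 -1.000e-03  1.456e+00] f [0.4 0.1 0.4] op 0.703 j6 -1.91
row [0.0, -0.1, 0.2, -9.6]
```

View pics/a8z.png

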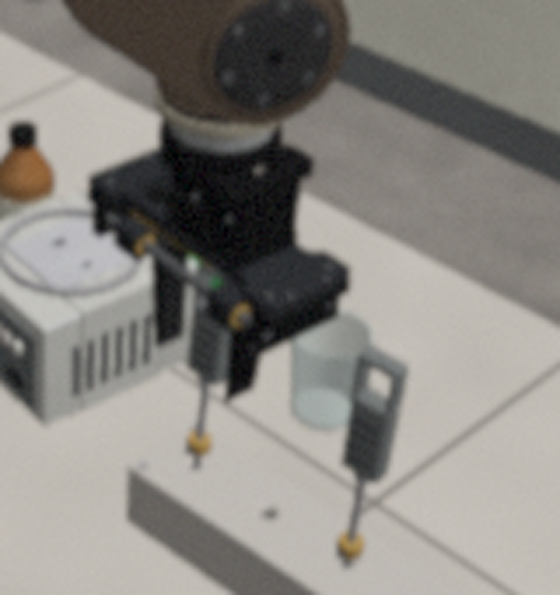

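The handle (zoom 208,345) stands between the fingers in the new orientation. Next: turn the last 10° and close.

```bash
python3 -m pendant '[[0,0,0,-9],[0,0,0,-9],[0,0,0,-9],[0,0,0,-9],[0,0,0,-9],[0,0,0,-9],[0,0,0,-9],[0,0,0,-9]]' 1; python3 -m pendant '[[0,0,0,0],[0,0,0,0]]' 1; python3 go.py
```

```text
t: 16.9
eef_pos: [558.6, -195.1, 148.1]
tcp_rot: [-3.142, -0.002, 1.609]
ft_force: [0.6, 5.3, 1.0]
opening: 0.296
t: 17.15
eef_pos: [558.6, -195.0, 148.1]
tcp_rot: [3.142, -0.002, 1.609]
ft_force: [0.1, 3.9, 1.1]
opening: 0.298
t 17.15 pos [ 558.6 -195.   148.1] rot [ 3.142e+00 -2.000e-03  1.609e+00] f [0.1 3.9 1.1] op 0.298 j6 -2.06
```

28.2 mm across the width, so this is a narrow probe held properly. Lifting it.

```bash
python3 -m pendant '[[0,0,-5,0],[0,0,-20,0],[0,0,-40,0],[0,0,-60,0],[0,0,-80,0],[0,0,-100,0],[0,0,-120,0],[0,0,-127,0]]'; python3 go.py 627 -6.5 275 84; python3 - <<'E'
from h import *
for n in ('top','side'):
    p=snap(n,'b1%s.png'%n)
a=cv2.imread('pics/b1side.png')[70:270,300:480];cv2.imwrite('pics/b1z.png',cv2.resize(a,None,fx=3,fy=3,interpolation=cv2.INTER_CUBIC))
E
```

```text
t: 18.15
eef_pos: [558.8, -196.0, 277.3]
tcp_rot: [3.139, 0.0, 1.608]
ft_force: [0.2, 0.1, -1.1]
opening: 0.288
t 18.15 pos [ 558.8 -196.   277.3] rot [3.139 0.    1.608] f [ 0.2  0.1 -1.1] op 0.288 j6 -2.06
row [186.8, 75.3, 2.5, 8.2]
```

View pics/b1z.png

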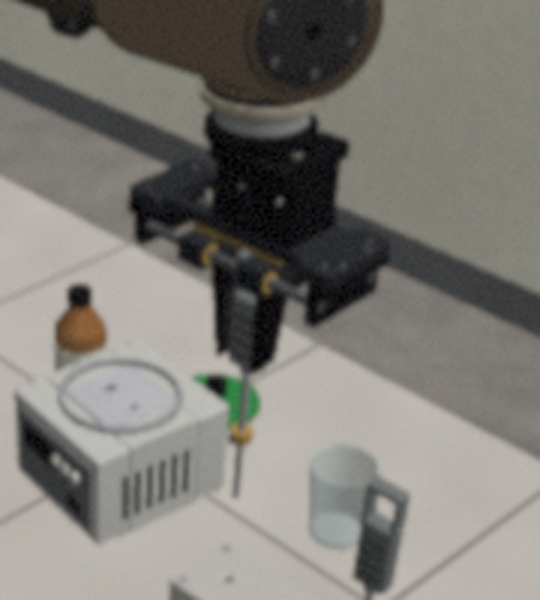

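The probe hangs in the jaws, tip at zoom (237,497). Carrying it over the narrow well.

```bash
python3 -m pendant '[[30,12,2,2],[80,32,2,4],[130,52,2,6],[170,68,2,8],[187,75,2,8],[187,75,2,8]]'; cat > chk.py <<'E'
import sys
from h import *
np.set_printoptions(precision=1,suppress=True)
from scipy.spatial.transform import Rotation as Ro
tag=sys.argv[1]
s=env.state(); Rt=Ro.from_euler('xyz',s['tcp_rot']); P=np.array(s['eef_pos'])
off=float(sys.argv[2]) if len(sys.argv)>2 else 133.
r=[]
for n in ('side','top'):
    p=snap(n,f'{tag}{n}.png')
    tip=proj(p,P+Rt.apply([0,0,off])); tcp=proj(p,P); w=proj(p,[626.8,-6.5,98]);print(n,'tcp',tcp,'tip exp',tip,'well',w)
    c=(tip+w)/2; x0,y0=int(c[0])-35,int(c[1])-35
    im=cv2.imread(f'pics/{tag}{n}.png'); F=8
    z=cv2.resize(im[y0:y0+70,x0:x0+50+20],None,fx=F,fy=F,interpolation=cv2.INTER_CUBIC)
    for q,col in((tip,(0,0,255)),(w,(255,0,0)),(tcp,(0,255,0))):
        q=((q-[x0,y0]+.5)*F).astype(int); cv2.drawMarker(z,tuple(int(v) for v in q),col,cv2.MARKER_CROSS,14,1)
    print('crop origin',x0,y0); cv2.imwrite(f'pics/{tag}{n}z.png',z)
E
python3 go.py 627 -6.5 275 84; python3 chk.py b2
```

```text
t: 19.0
eef_pos: [626.5, -5.6, 273.8]
tcp_rot: [3.141, -0.001, 1.471]
ft_force: [-0.4, -0.4, -0.6]
opening: 0.297
t 19.0 pos [626.5  -5.6 273.8] rot [ 3.141e+00 -1.000e-03  1.471e+00] f [-0.4 -0.4 -0.6] op 0.297 j6 -1.59
row [-0.8, 0.6, -1.2, 0.3]
side tcp [345.1 149.1] tip exp [344.5 192.1] well [344.6 205. ]
crop origin 309 163
top tcp [314.3 158. ] tip exp [314.8 165.2] well [315.3 167.1]
crop origin 280 131
```

View pics/b2sidez.png

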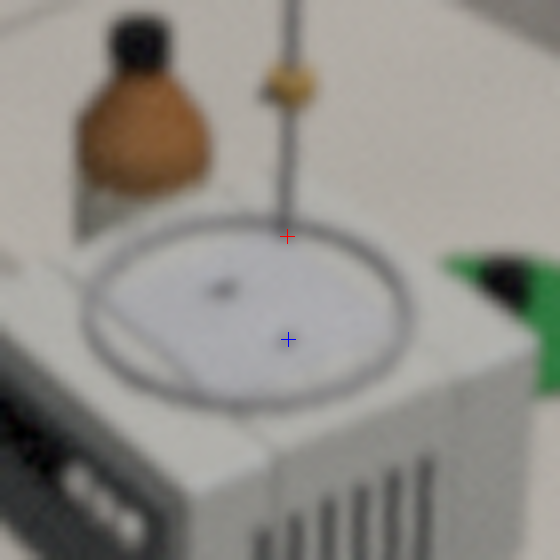

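View pics/b2topz.png

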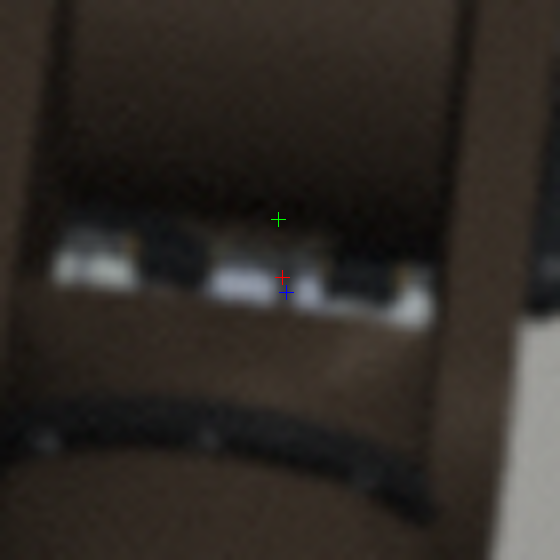

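```bash
python3 -m pendant '[[-1,0.5,10,0],[-1,0.5,25,0],[-1,0.5,34,0],[-1,0.5,36,0],[-1,0.5,36,0]]'; python3 go.py 626.8 -6.5 168 84; python3 chk.py b3
```

```text
t: 19.73
eef_pos: [626.7, -8.1, 238.2]
tcp_rot: [3.141, -0.001, 1.469]
ft_force: [-0.1, 0.3, -0.7]
opening: 0.293
t 19.73 pos [626.7  -8.1 238.2] rot [ 3.141e+00 -1.000e-03  1.469e+00] f [-0.1  0.3 -0.7] op 0.293 j6 -1.59
row [1.6, -0.2, 70.2, 0.2]
side tcp [345.6 161.5] tip exp [345.  203.1] well [344.6 205. ]
crop origin 309 169
top tcp [315.4 160. ] tip exp [315.8 166.8] well [315.3 167.1]
crop origin 280 131
```

View pics/b3sidez.png

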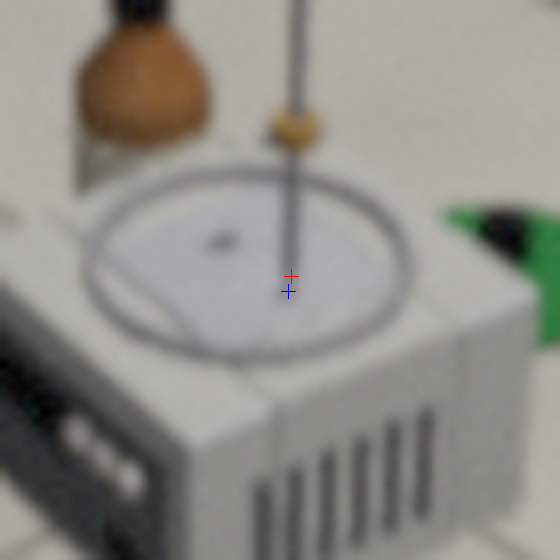

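View pics/b3topz.png

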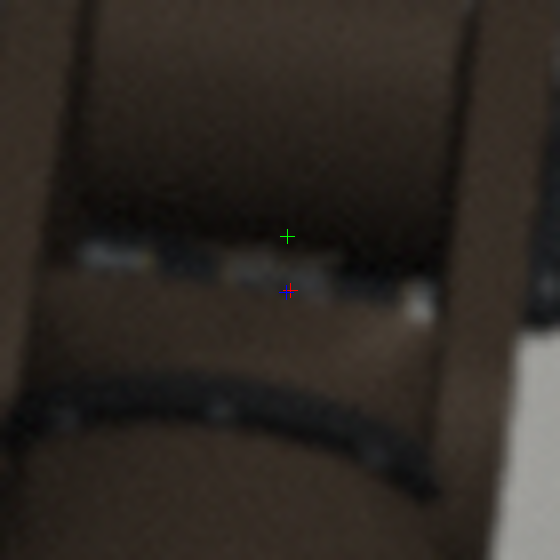

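```bash
python3 -m pendant '[[1,0,0,0],[1.2,0,3,0],[1.2,0,6,0],[1.2,0,9,0],[1.2,0,11,0],[1.2,0,11,0]]'; python3 go.py 626.8 -6.5 168 84; python3 chk.py b4
```

```text
t: 20.58
eef_pos: [626.5, -6.4, 226.9]
tcp_rot: [-3.141, -0.001, 1.469]
ft_force: [-1.5, 3.4, -0.2]
opening: 0.294
t 20.57 pos [626.5  -6.4 226.9] rot [-3.141e+00 -1.000e-03  1.469e+00] f [-1.5  3.4 -0.2] op 0.294 j6 -1.59
row [-0.2, 0.3, 58.9, 0.2]
side tcp [345.1 165. ] tip exp [344.4 206.1] well [344.6 205. ]
crop origin 309 170
top tcp [314.8 160.7] tip exp [315.2 167.4] well [315.3 167.1]
crop origin 280 132
```

View pics/b4sidez.png

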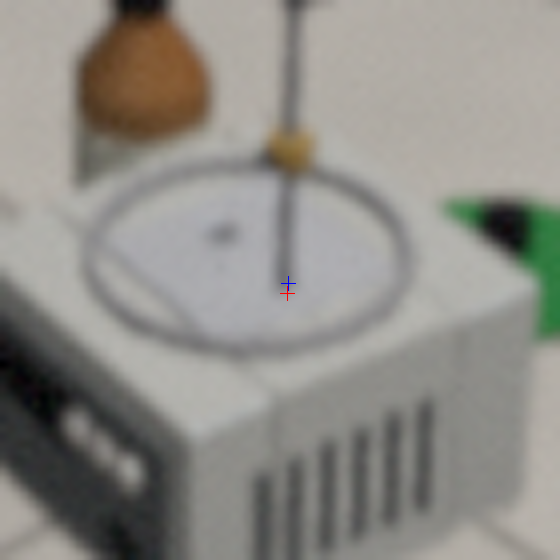

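The tip is in the mouth (no vertical force, 3.4 N sideways). I'll ease the tool about 1 mm to +y and continue down.

```bash
python3 -m pendant '[[1,-0.4,2,0],[1,-0.4,5,0],[1,-0.4,9,0],[1,-0.4,13,0],[1,-0.4,15,0],[1,-0.4,15,0]]'; python3 go.py 626.8 -6.5 168 84
```

```text
t: 21.42
eef_pos: [626.3, -5.5, 211.8]
tcp_rot: [-3.141, -0.001, 1.469]
ft_force: [-0.5, -0.7, -1.0]
opening: 0.289
t 21.43 pos [626.3  -5.5 211.8] rot [-3.141e+00 -1.000e-03  1.469e+00] f [-0.5 -0.7 -1. ] op 0.289 j6 -1.58
row [-1.0, 0.6, 43.8, 0.2]
```

```bash
python3 -m pendant '[[0,0,5,0],[0,0,11,0],[0,0,17,0],[0,0,23,0],[0,0,29,0],[0,0,35,0],[0,0,40,0],[0,0,40,0]]'; python3 go.py 626.8 -6.5 163 84
```

```text
t: 22.42
eef_pos: [625.8, -5.3, 171.1]
tcp_rot: [-3.14, -0.001, 1.469]
ft_force: [-3.6, 1.8, -3.5]
opening: 0.293
t 22.43 pos [625.8  -5.3 171.1] rot [-3.140e+00 -1.000e-03  1.469e+00] f [-3.6  1.8 -3.5] op 0.293 j6 -1.58
row [-1.1, 1.2, 8.0, 0.2]
```

```bash
python3 -m pendant '[[0,-0.5,2,0],[0,-0.7,4,0],[0,-0.7,5,0],[0,-0.7,5,0]]'; python3 -m pendant '[[0,0,1,0],[0,0,2,0],[0,0,2,0]]';python3 -m pendant '[[0,0,1,0],[0,0,2,0],[0,0,2,0]]'; python3 go.py
```

```text
t: 22.92
eef_pos: [625.4, -5.3, 166.2]
tcp_rot: [-3.141, -0.001, 1.469]
ft_force: [-1.4, 0.4, 2.4]
opening: 0.292
t: 23.3
eef_pos: [625.4, -5.2, 164.0]
tcp_rot: [-3.141, -0.001, 1.469]
ft_force: [-2.1, 0.9, 3.5]
opening: 0.291
t: 23.68
eef_pos: [625.5, -5.2, 162.8]
tcp_rot: [-3.141, -0.001, 1.469]
ft_force: [-4.3, 1.1, 10.4]
opening: 0.291
t 23.68 pos [625.5  -5.2 162.8] rot [-3.141e+00 -1.000e-03  1.469e+00] f [-4.3  1.1 10.4] op 0.291 j6 -1.58
```

The force rose to 10 N at TCP z 162.8, and I expected 163, so it is on the bottom. Pressing slightly and holding.

```bash
python3 -m pendant '[[0,-0.3,1,0],[0,-0.3,1,0],[0,-0.3,1,0],[0,-0.3,1,0],[0,-0.3,1,0],[0,-0.3,1,0],[0,-0.3,1,0],[0,-0.3,1,0]]'; python3 -m pendant '[[0,0,0,0],[0,0,0,0],[0,0,0,0],[0,0,0,0]]'; python3 chk.py b5
```

```text
t: 24.68
eef_pos: [625.4, -5.2, 162.8]
tcp_rot: [3.141, -0.001, 1.469]
ft_force: [-4.2, 1.1, 12.1]
opening: 0.292
t: 25.18
eef_pos: [625.3, -5.2, 162.8]
tcp_rot: [3.141, -0.001, 1.469]
ft_force: [-2.5, 0.8, 7.1]
opening: 0.296
side tcp [344.1 185.5] tip exp [343.6 224.2] well [344.6 205. ]
crop origin 309 179
top tcp [314.6 164.6] tip exp [315.  170.4] well [315.3 167.1]
crop origin 280 133
```

View pics/b5sidez.png

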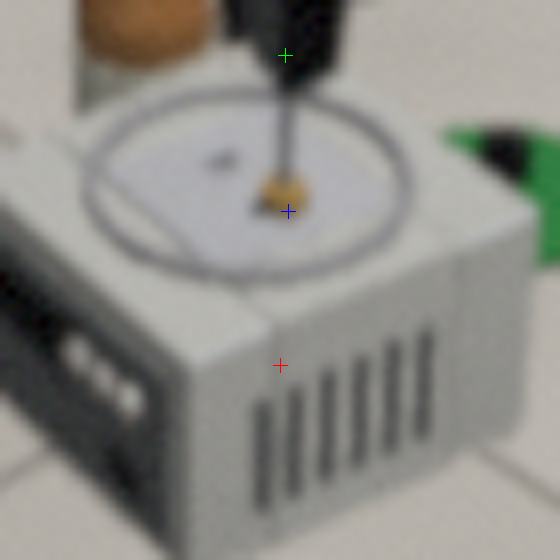

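The stop sits on the face at zoom (285,195). Drawing out straight up.

```bash
python3 -m pendant '[[0,0,-8,0],[0,0,-22,0],[0,0,-40,0],[0,0,-60,0],[0,0,-80,0],[0,0,-100,0],[0,0,-120,0],[0,0,-125,0]]';  python3 chk.py b6; python3 go.py
```

```text
t: 26.28
eef_pos: [625.7, -5.5, 289.7]
tcp_rot: [3.138, -0.001, 1.469]
ft_force: [0.6, 0.3, -0.7]
opening: 0.295
side tcp [344.9 143.6] tip exp [344.4 187.3] well [344.6 205. ]
crop origin 309 161
top tcp [314.2 157.3] tip exp [314.7 164.6] well [315.3 167.1]
crop origin 280 130
t 26.38 pos [625.3  -5.4 288.3] rot [ 3.140e+00 -1.000e-03  1.469e+00] f [-0.3  0.5 -1.1] op 0.291 j6 -1.58
```

View pics/b6sidez.png

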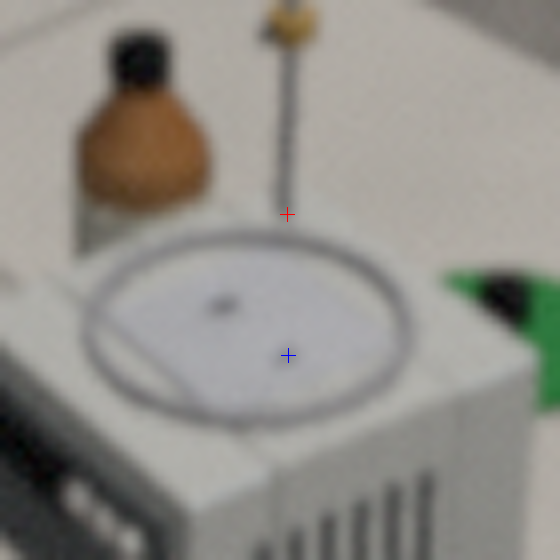

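The stop now sits high on the stem. I'll hang this probe on peg 2, the far one, travelling in front of the rack.

```bash
python3 go.py 455 60 270 82.6 455 240 250 82.6 470 387 220 82.6 492 384.3 186 82.6
```

```text
t 26.38 pos [625.3  -5.4 288.3] rot [ 3.140e+00 -1.000e-03  1.469e+00] f [-0.3  0.5 -1.1] op 0.291 j6 -1.58
row [47.7, -176.1, 18.1, 1.6]
row [226.7, -194.5, 38.3, 1.6]
row [374.5, -194.6, 68.5, 1.6]
row [374.0, -172.5, 102.5, 1.6]
```

```bash
python3 -m pendant '[[10,-40,0,1.6],[22,-85,5,1.6],[35,-135,10,1.6],[55,-170,15,1.6],[90,-190,20,1.6],[140,-195,25,1.6],[190,-195,30,1.6],[226,-195,38,1.6]]'; python3 go.py 455 300 230 82.6 470 387 190 82.6 492 384.3 186 82.6
```

```text
t: 27.38
eef_pos: [454.1, 241.2, 249.6]
tcp_rot: [3.14, -0.001, 1.442]
ft_force: [1.1, -0.1, -1.3]
opening: 0.294
t 27.38 pos [454.1 241.2 249.6] rot [ 3.140e+00 -1.000e-03  1.442e+00] f [ 1.1 -0.1 -1.3] op 0.294 j6 -1.08
row [58.4, -6.7, 19.7, 0.0]
row [146.6, -3.1, 59.8, 0.0]
row [146.7, 19.1, 63.8, 0.0]
```

```bash
python3 -m pendant '[[40,-5,15,0],[90,-5,35,0],[135,-4,52,0],[147,0,60,0],[147,10,64,0],[147,19,64,0],[147,19,64,0]]'; python3 go.py 492 384.3 186 82.6; cat > chh.py <<'E'
import sys
from h import *
np.set_printoptions(precision=1,suppress=True)
from scipy.spatial.transform import Rotation as Ro
tag=sys.argv[1]; py=float(sys.argv[2]); off=133
s=env.state(); Rt=Ro.from_euler('xyz',s['tcp_rot']); P=np.array(s['eef_pos'])
c,q=np.cos(-.13),np.sin(-.13)
rk=lambda L:[550.3+c*L[0]-q*L[1],290.9+q*L[0]+c*L[1],L[2]]
for n in ('side','top'):
    p=snap(n,f'{tag}{n}.png'); im=cv2.imread(f'pics/{tag}{n}.png'); F=8
    eye=P+Rt.apply([0,0,-65.]); e=proj(p,eye); x0,y0=int(e[0])-35,max(0,int(e[1])-35)
    z=cv2.resize(im[y0:y0+70,x0:x0+70],None,fx=F,fy=F,interpolation=cv2.INTER_CUBIC)
    for X,col in((eye,(0,0,255)),(rk([35,py,238.5]),(255,0,0)),(rk([-25,py,246.5]),(255,0,0)),(rk([-32,py,258]),(0,255,0))):
        u=((proj(p,X)-[x0,y0]+.5)*F).astype(int); cv2.drawMarker(z,(int(u[0]),int(u[1])),col,cv2.MARKER_CROSS,12,1)
    cv2.imwrite(f'pics/{tag}{n}z.png',z)
E
python3 chh.py c1 85
```

```text
t: 28.25
eef_pos: [493.0, 383.4, 186.4]
tcp_rot: [3.14, -0.002, 1.44]
ft_force: [-0.3, 0.2, -1.8]
opening: 0.288
t 28.25 pos [493.  383.4 186.4] rot [ 3.14e+00 -2.00e-03  1.44e+00] f [-0.3  0.2 -1.8] op 0.288 j6 -0.88
row [0.8, -1.2, 0.4, -0.1]
```

View pics/c1sidez.png

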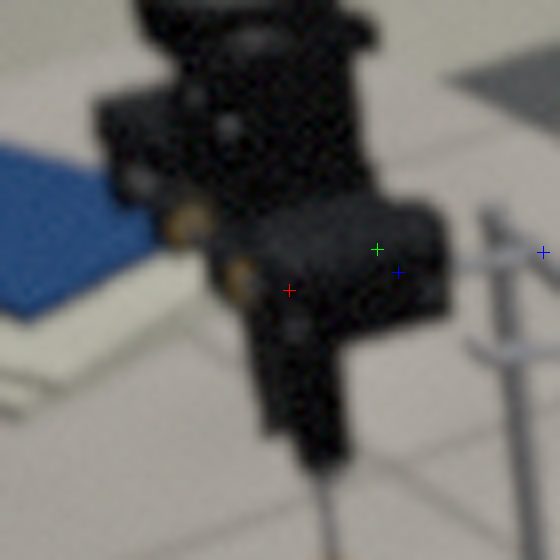

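View pics/c1topz.png

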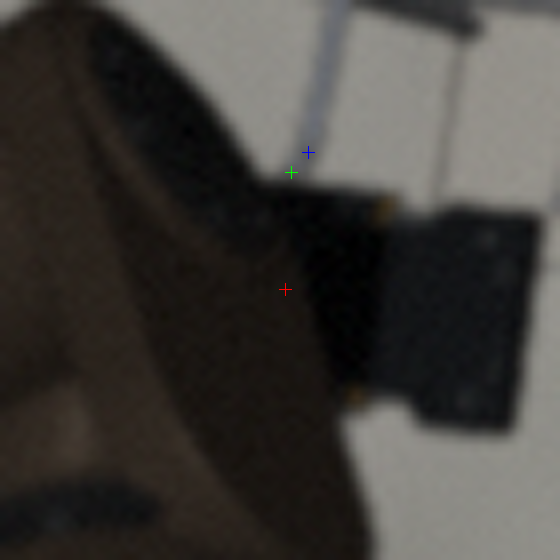

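The peg line matches my fit in both views (top: bar at zoom ~(307,152); side: it runs along y≈258–265). I'll slide the eye over the lip along tool y, watching the force.

```bash
python3 -m pendant '[[0.8,5,1,0],[0.8,12,1,0],[0.8,19,1,0],[0.8,26,1,0],[0.8,33,1,0],[0.8,38,1,0],[0.8,38,1,0]]'; python3 -m pendant '[[0,5,0,0],[0,11,0,0],[0,17,0,0],[0,22,0,0],[0,22,0,0]]'; python3 chh.py c2 85; python3 go.py
```

```text
t: 29.22
eef_pos: [530.4, 379.5, 185.3]
tcp_rot: [3.14, -0.002, 1.44]
ft_force: [0.1, 0.1, -1.3]
opening: 0.295
t: 29.85
eef_pos: [552.5, 376.5, 185.2]
tcp_rot: [3.14, -0.001, 1.44]
ft_force: [0.6, 0.9, -2.0]
opening: 0.293
t 29.95 pos [552.1 376.6 185.2] rot [ 3.14e+00 -1.00e-03  1.44e+00] f [ 0.6  0.2 -0.5] op 0.294 j6 -0.94
```

View pics/c2sidez.png

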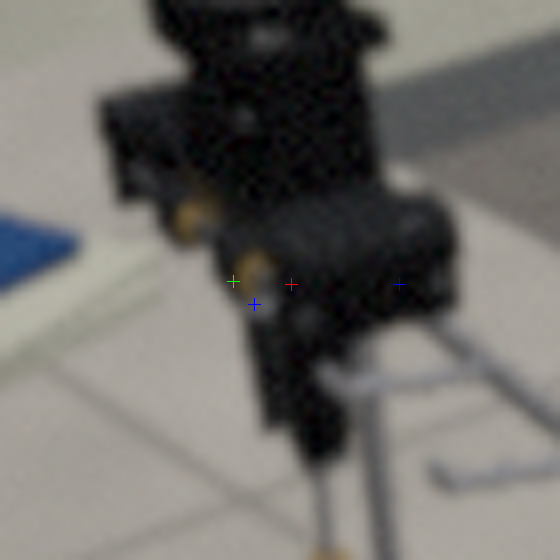

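View pics/c2topz.png

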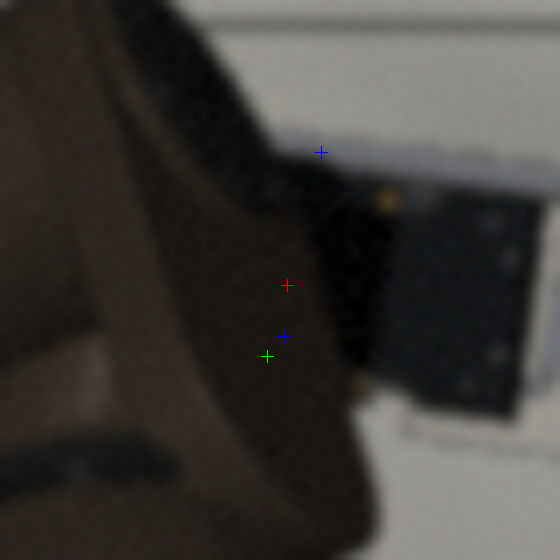

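```bash
python3 -m pendant '[[0,0,4,0],[0,0,8,0],[0,0,12,0],[0,0,13,0],[0,0,13,0]]'; python3 -m pendant '[[0,0,1,0],[0,0,2,0],[0,0,2,0]]';python3 -m pendant '[[0,0,0.5,0],[0,0,1,0],[0,0,1,0]]'; python3 go.py
```

```text
t: 30.58
eef_pos: [552.4, 377.8, 172.6]
tcp_rot: [3.139, -0.004, 1.44]
ft_force: [0.7, 7.5, 1.2]
opening: 0.294
t: 30.95
eef_pos: [552.4, 378.1, 170.5]
tcp_rot: [3.139, -0.004, 1.44]
ft_force: [0.4, 5.4, 0.3]
opening: 0.294
t: 31.32
eef_pos: [552.4, 378.2, 169.5]
tcp_rot: [3.139, -0.004, 1.44]
ft_force: [0.5, 5.0, 0.6]
opening: 0.292
t 31.32 pos [552.4 378.2 169.5] rot [ 3.139 -0.004  1.44 ] f [0.5 5.  0.6] op 0.292 j6 -0.94
```

```bash
python3 -m pendant '[[2,0,0,0],[2,0,0,0],[2,0,0,0]]'; python3 -m pendant '[[0,0,1,0],[0,0,2,0],[0,0,2,0]]'; python3 chh.py c3 85; python3 go.py
```

```text
t: 31.7
eef_pos: [552.7, 379.9, 169.3]
tcp_rot: [3.139, -0.004, 1.44]
ft_force: [-0.3, 0.2, -1.2]
opening: 0.29
t: 32.08
eef_pos: [552.9, 380.0, 168.7]
tcp_rot: [3.138, -0.005, 1.44]
ft_force: [-3.1, -1.7, 9.1]
opening: 0.295
t 32.17 pos [552.8 380.  168.7] rot [ 3.138 -0.005  1.44 ] f [-2.3 -1.9  9.8] op 0.298 j6 -0.94
```

View pics/c3sidez.png

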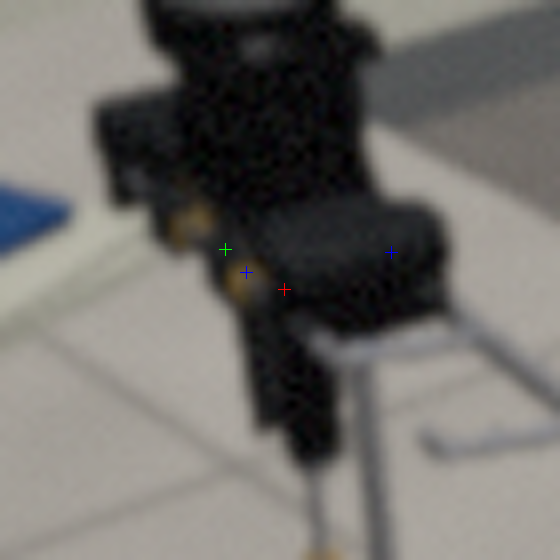

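View pics/c3topz.png

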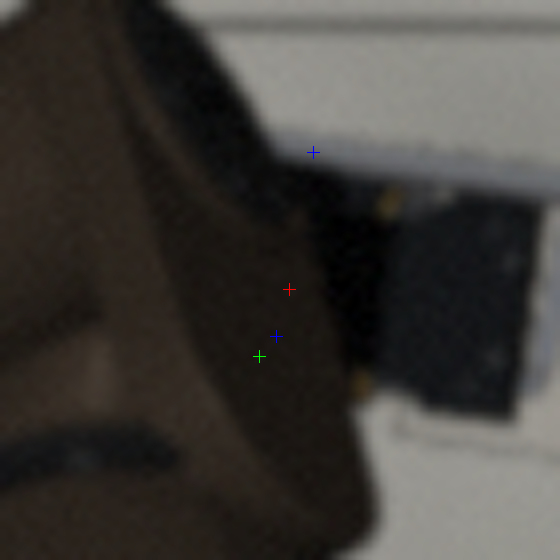

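Contact came at TCP z 169 against an expected 169.7, so the eye appears to rest on peg 2. The earlier side force is probably the 180 mm body brushing peg 1's lip. I'll shift slightly back toward centre, release, and look before lifting.

```bash
python3 -m pendant '[[-1,0,-0.5,0],[-1,0,-0.5,0]]'; python3 -m pendant '[[0,0,0,0],[0,0,0,0],[0,0,0,0],[0,0,0,0]]' 0.45;  python3 chh.py c4 85; python3 go.py
```

```text
t: 32.42
eef_pos: [552.7, 378.9, 169.1]
tcp_rot: [3.138, -0.004, 1.44]
ft_force: [-0.3, 0.0, 1.1]
opening: 0.297
t: 32.92
eef_pos: [552.7, 378.9, 169.0]
tcp_rot: [3.138, -0.004, 1.44]
ft_force: [-1.0, -0.1, 0.7]
opening: 0.549
t 33.02 pos [552.7 378.9 169.1] rot [ 3.138 -0.004  1.44 ] f [-0.3 -0.6  0.7] op 0.55 j6 -0.94
```

View pics/c4sidez.png

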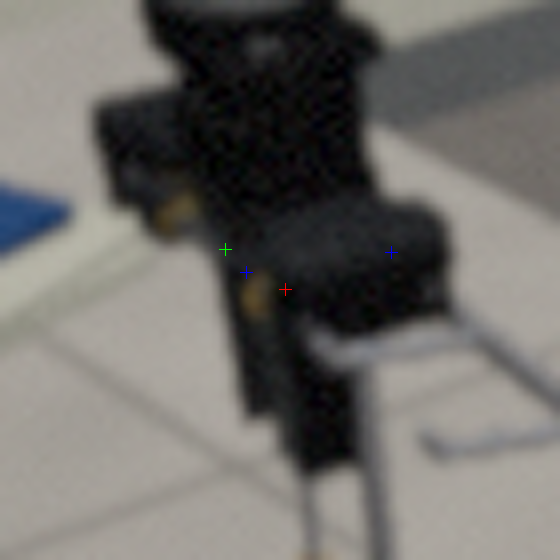

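The fingers are open and the stem with its stop is still there (zoom 312,520), so it hangs. Lifting straight up.

```bash
python3 -m pendant '[[0,0,-4,0],[0,0,-9,0],[0,0,-15,0],[0,0,-15,0]]'; python3 -m pendant '[[0,0,-10,0],[0,0,-25,0],[0,0,-45,0],[0,0,-70,0],[0,0,-95,0],[0,0,-115,0],[0,0,-120,0],[0,0,-120,0]]'; python3 go.py; python3 - <<'E'
from h import *
for n in ('top','side'):
    p=snap(n,'c5%s.png'%n)
a=cv2.imread('pics/c5side.png')[60:240,180:340];cv2.imwrite('pics/c5z.png',cv2.resize(a,None,fx=3.3,fy=3.3,interpolation=cv2.INTER_CUBIC))
E
```

```text
t: 33.52
eef_pos: [552.8, 378.9, 184.8]
tcp_rot: [3.137, -0.005, 1.44]
ft_force: [-0.8, -0.0, -0.3]
opening: 0.553
t: 34.52
eef_pos: [552.1, 378.3, 305.0]
tcp_rot: [3.137, -0.005, 1.44]
ft_force: [0.5, -0.1, 0.8]
opening: 0.553
t 34.52 pos [552.1 378.3 305. ] rot [ 3.137 -0.005  1.44 ] f [ 0.5 -0.1  0.8] op 0.553 j6 -0.94
```

View pics/c5z.png

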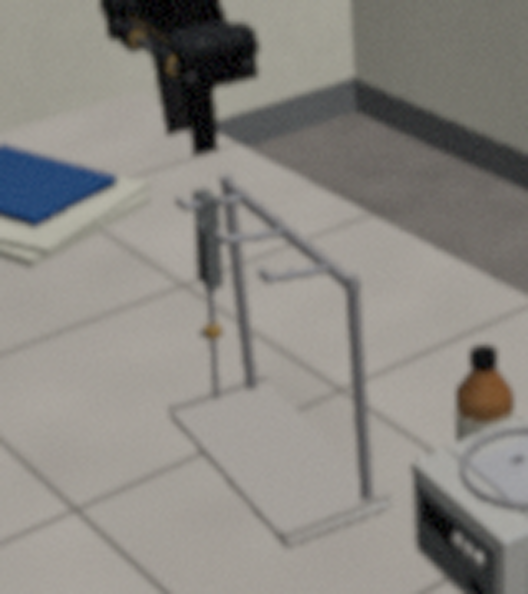

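Probe 1 hangs on peg 2 (zoom 207,240) with the lip showing in front at (180,203) and its stop at (211,330). On to probe 2, passing high over everything.

```bash
python3 go.py 565 -326.5 285 96
```

```text
t 34.62 pos [552.  378.3 304. ] rot [ 3.138 -0.004  1.44 ] f [0.7 0.1 0.3] op 0.55 j6 -0.94
row [-697.2, 104.6, 16.3, -13.5]
```

```bash
python3 -m pendant '[[-40,6,0,0],[-100,15,0,-2],[-160,24,0,-4],[-220,33,0,-6],[-280,42,0,-8],[-340,51,0,-10],[-400,60,0,-12],[-460,69,0,-13]]' 0.4; python3 go.py 565 -326.5 285 96
```

```text
t: 35.62
eef_pos: [560.1, -88.7, 301.7]
tcp_rot: [3.138, -0.004, 1.668]
ft_force: [0.6, 0.4, -0.2]
opening: 0.599
t 35.62 pos [560.1 -88.7 301.7] rot [ 3.138 -0.004  1.668] f [ 0.6  0.4 -0.2] op 0.599 j6 -1.95
row [-237.2, -18.3, 15.7, -0.4]
```

```bash
python3 -m pendant '[[-50,-4,0,0],[-110,-8,3,0],[-170,-13,6,0],[-220,-17,12,0],[-237,-18,15,0],[-237,-18,15,0]]' 0.4; python3 go.py 565 -326.5 164 96; python3 - <<'E'
from h import *
for n in ('top','side'):
    p=snap(n,'d1%s.png'%n)
a=cv2.imread('pics/d1side.png')[130:310,340:500];cv2.imwrite('pics/d1z.png',cv2.resize(a,None,fx=3.3,fy=3.3,interpolation=cv2.INTER_CUBIC))
s=env.state()
print(proj(p,s['eef_pos']),proj(p,[566,-326,232]))
E
```

```text
t: 36.38
eef_pos: [565.0, -326.4, 284.6]
tcp_rot: [3.139, -0.005, 1.667]
ft_force: [-0.0, 0.7, 0.6]
opening: 0.604
t 36.38 pos [ 565.  -326.4  284.6] rot [ 3.139 -0.005  1.667] f [-0.   0.7  0.6] op 0.604 j6 -2.3
row [-0.7, -0.3, 120.6, -0.5]
[431.08087784 209.93931228] [428.51909067 230.68439732]
```

View pics/d1z.png

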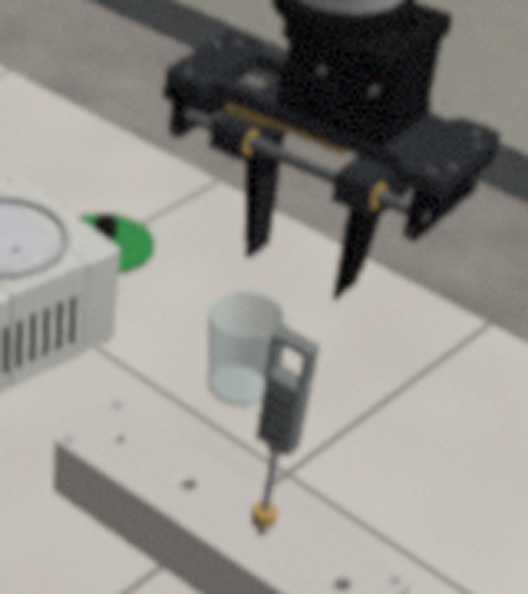

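The fingers straddle the line above probe 2, whose eye top is at zoom (295,335) where predicted. Going down and closing.

```bash
python3 -m pendant '[[-0.7,-0.3,15,0],[-0.7,-0.3,35,0],[-0.7,-0.3,60,0],[-0.7,-0.3,85,0],[-0.7,-0.3,105,0],[-0.7,-0.3,118,0],[-0.7,-0.3,120,0],[-0.7,-0.3,120,0]]'; python3 -m pendant '[[0,0,0,0],[0,0,0,0],[0,0,0,0],[0,0,0,0],[0,0,0,0],[0,0,0,0],[0,0,0,0],[0,0,0,0]]' 1; python3 go.py; python3 - <<'E'
from h import *
for n in ('top','side'):
    p=snap(n,'d2%s.png'%n)
a=cv2.imread('pics/d2side.png')[130:310,340:500];cv2.imwrite('pics/d2z.png',cv2.resize(a,None,fx=3.3,fy=3.3,interpolation=cv2.INTER_CUBIC))
E
```

```text
t: 37.48
eef_pos: [565.8, -325.0, 166.2]
tcp_rot: [3.138, -0.004, 1.669]
ft_force: [0.2, -0.4, 0.5]
opening: 0.604
t: 38.48
eef_pos: [565.8, -325.0, 166.2]
tcp_rot: [3.137, -0.004, 1.669]
ft_force: [-0.3, 0.5, 2.3]
opening: 0.293
t 38.48 pos [ 565.8 -325.   166.2] rot [ 3.137 -0.004  1.669] f [-0.3  0.5  2.3] op 0.293 j6 -2.3
```

View pics/d2z.png

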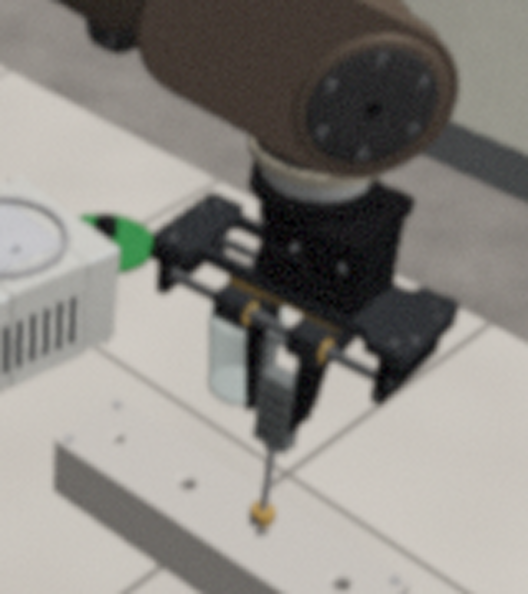

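The 28 mm width means this is narrow as well, gripped across its width. Lifting, then carrying it to the narrow well.

```bash
python3 -m pendant '[[0,0,-5,0],[0,0,-20,0],[0,0,-40,0],[0,0,-60,0],[0,0,-80,0],[0,0,-100,0],[0,0,-120,0],[0,0,-128,0]]'; python3 go.py 625.4 -5.3 292 84
```

```text
t: 39.58
eef_pos: [565.4, -325.6, 296.2]
tcp_rot: [3.136, -0.002, 1.669]
ft_force: [0.2, 0.1, -2.4]
opening: 0.293
t 39.58 pos [ 565.4 -325.6  296.2] rot [ 3.136e+00 -2.000e-03  1.669e+00] f [ 0.2  0.1 -2.4] op 0.293 j6 -2.3
row [312.8, 91.1, 5.4, 11.6]
```

```bash
python3 -m pendant '[[40,12,2,2],[95,28,2,4],[150,44,2,6],[205,60,2,8],[260,76,3,10],[300,88,4,11.6],[313,91,5,11.6],[313,91,5,11.6]]'; python3 go.py 625.4 -5.3 256 84; python3 chk.py e1 151.2
```

```text
t: 40.58
eef_pos: [625.1, -4.9, 292.3]
tcp_rot: [3.137, -0.003, 1.468]
ft_force: [-0.5, 0.0, -0.7]
opening: 0.293
t 40.58 pos [625.1  -4.9 292.3] rot [ 3.137e+00 -3.000e-03  1.468e+00] f [-0.5  0.  -0.7] op 0.293 j6 -1.58
row [-0.5, 0.1, 36.3, 0.1]
side tcp [344.6 142.7] tip exp [344. 192.] well [344.6 205. ]
crop origin 309 163
top tcp [313.9 157.4] tip exp [314.5 165.4] well [315.3 167.1]
crop origin 279 131
```

View pics/e1sidez.png

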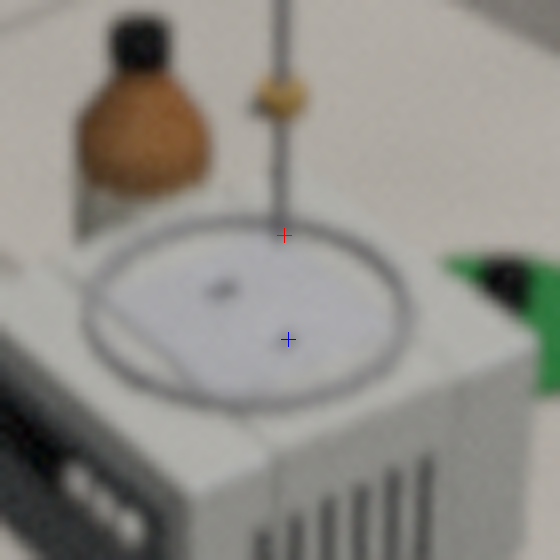

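```bash
python3 -m pendant '[[0,1,10,0],[-0.3,2,20,0],[-0.3,2,30,0],[-0.3,2,35,0],[-0.3,2,37,0],[-0.3,2,37,0]]'; python3 go.py; python3 chk.py e2 151.2
```

```text
t: 41.42
eef_pos: [627.4, -6.7, 255.5]
tcp_rot: [3.137, -0.003, 1.466]
ft_force: [0.0, 0.0, -0.8]
opening: 0.296
t 41.42 pos [627.4  -6.7 255.5] rot [ 3.137e+00 -3.000e-03  1.466e+00] f [ 0.   0.  -0.8] op 0.296 j6 -1.58
side tcp [345.5 155.4] tip exp [344.9 202.9] well [344.6 205. ]
crop origin 309 168
top tcp [314.8 158.8] tip exp [315.2 166.3] well [315.3 167.1]
crop origin 280 131
```

View pics/e2sidez.png

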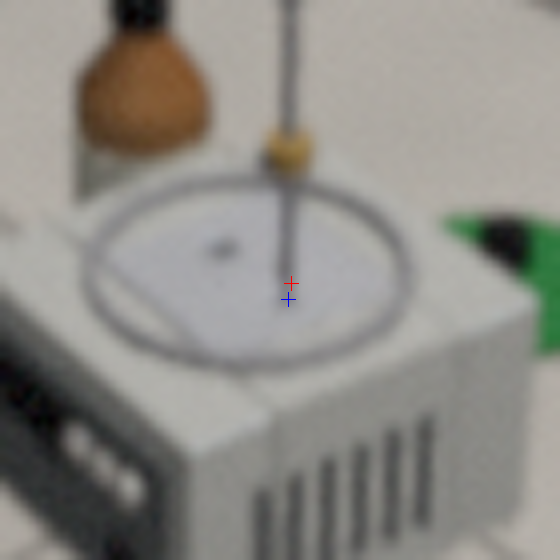

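```bash
python3 -m pendant '[[1,0,0,0],[1.3,0,3,0],[1.3,0,6,0],[1.3,0,9,0],[1.3,0,11,0],[1.3,0,11,0]]'; python3 go.py
```

```text
t: 42.28
eef_pos: [627.3, -5.3, 244.2]
tcp_rot: [3.137, -0.003, 1.466]
ft_force: [-0.7, -0.9, -2.3]
opening: 0.294
t 42.27 pos [627.3  -5.3 244.2] rot [ 3.137e+00 -3.000e-03  1.466e+00] f [-0.7 -0.9 -2.3] op 0.294 j6 -1.58
```

```bash
python3 -m pendant '[[0,0,3,0],[0,0,7,0],[0,0,11,0],[0,0,15,0],[0,0,15,0]]'; python3 -m pendant '[[0,0,6,0],[0,0,12,0],[0,0,18,0],[0,0,24,0],[0,0,30,0],[0,0,36,0],[0,0,40,0],[0,0,40,0]]'; python3 go.py
```

```text
t: 42.9
eef_pos: [627.3, -5.3, 228.7]
tcp_rot: [3.138, -0.003, 1.466]
ft_force: [-1.4, 0.1, -1.2]
opening: 0.293
t: 43.9
eef_pos: [627.4, -5.2, 188.2]
tcp_rot: [3.138, -0.003, 1.466]
ft_force: [-1.3, -0.9, -3.1]
opening: 0.298
t 43.9 pos [627.4  -5.2 188.2] rot [ 3.138e+00 -3.000e-03  1.466e+00] f [-1.3 -0.9 -3.1] op 0.298 j6 -1.58
```

Bottom is expected near TCP z 181.

```bash
python3 -m pendant '[[0,-0.3,2,0],[0,-0.3,4,0],[0,-0.3,5,0],[0,-0.3,5,0]]'; python3 -m pendant '[[0,0,1,0],[0,0,2,0],[0,0,2,0]]';python3 -m pendant '[[0,0,1,0],[0,0,2,0],[0,0,2,0]]'; python3 go.py
```

```text
t: 44.4
eef_pos: [627.3, -5.1, 183.2]
tcp_rot: [3.138, -0.003, 1.466]
ft_force: [-0.1, -0.5, 3.1]
opening: 0.295
t: 44.78
eef_pos: [627.3, -5.1, 181.2]
tcp_rot: [3.138, -0.003, 1.466]
ft_force: [-1.3, -0.1, 3.2]
opening: 0.293
t: 45.15
eef_pos: [627.7, -5.2, 180.9]
tcp_rot: [3.136, -0.003, 1.466]
ft_force: [-4.1, -0.1, 16.2]
opening: 0.295
t 45.15 pos [627.7  -5.2 180.9] rot [ 3.136e+00 -3.000e-03  1.466e+00] f [-4.1 -0.1 16.2] op 0.295 j6 -1.58
```

The force rose to 16 N at z 180.9, so it is on the bottom. Hold about 1 s and check.

```bash
python3 -m pendant '[[0,0,0.3,0],[0,0,0.3,0],[0,0,0.3,0],[0,0,0.3,0],[0,0,0.3,0],[0,0,0.3,0],[0,0,0.3,0],[0,0,0.3,0]]';  python3 chk.py e3 151.2
```

```text
t: 46.15
eef_pos: [627.6, -5.2, 181.1]
tcp_rot: [3.136, -0.003, 1.466]
ft_force: [-3.6, -0.4, 8.8]
opening: 0.294
side tcp [344.8 179.4] tip exp [344.3 223.7] well [344.6 205. ]
crop origin 309 179
top tcp [314.6 162.8] tip exp [315.  169.4] well [315.3 167.1]
crop origin 280 133
```

View pics/e3sidez.png

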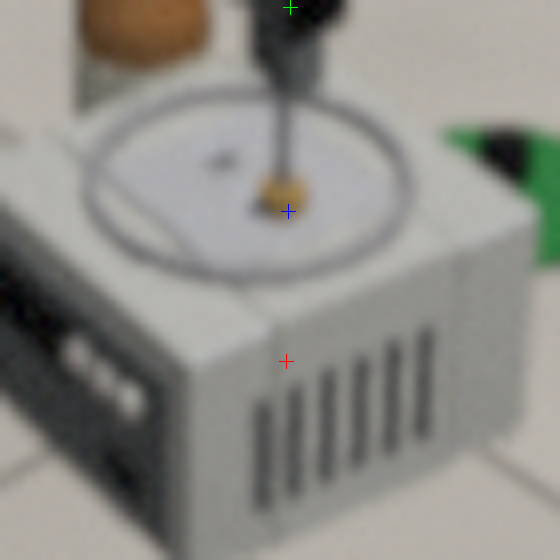

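The stop is on the face at zoom (284,193), the same as for the first probe. Drawing it out.

```bash
python3 -m pendant '[[0,0,-8,0],[0,0,-22,0],[0,0,-40,0],[0,0,-60,0],[0,0,-80,0],[0,0,-100,0],[0,0,-118,0],[0,0,-122,0]]';  python3 chk.py e4 151.2; python3 go.py 455 60 290 82.6 455 150 270 82.6
```

```text
t: 47.25
eef_pos: [627.2, -5.5, 304.8]
tcp_rot: [3.133, -0.003, 1.466]
ft_force: [0.6, -0.1, -2.1]
opening: 0.294
side tcp [345.4 138.1] tip exp [344.9 187.9] well [344.6 205. ]
crop origin 309 161
top tcp [314.1 155.7] tip exp [314.6 163.9] well [315.3 167.1]
crop origin 279 130
t 47.35 pos [626.9  -5.4 303.4] rot [ 3.135e+00 -3.000e-03  1.466e+00] f [-0.4 -0.2 -1. ] op 0.291 j6 -1.58
row [47.1, -177.9, 12.4, 1.4]
row [136.6, -187.4, 32.6, 1.4]
```

View pics/e4sidez.png

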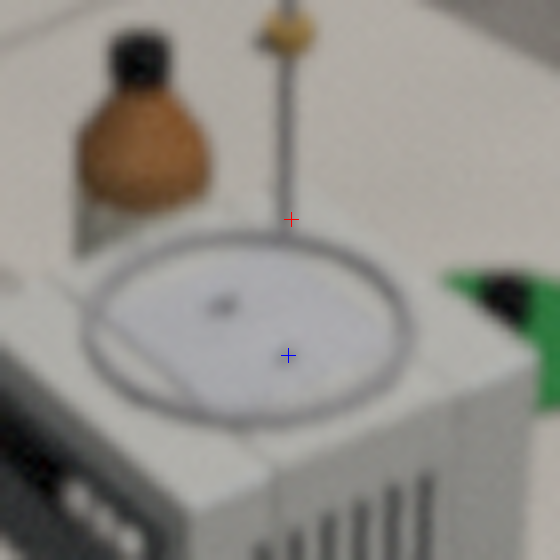

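```bash
python3 -m pendant '[[10,-40,0,1.4],[22,-85,4,1.4],[35,-135,8,1.4],[50,-172,13,1.4],[85,-183,22,1.4],[130,-187,32,1.4],[137,-187,33,1.4],[137,-187,33,1.4]]'; python3 go.py 470 215.7 204.5 82.6
```

```text
t: 48.35
eef_pos: [455.3, 150.4, 269.2]
tcp_rot: [3.136, -0.003, 1.443]
ft_force: [-0.0, -1.0, -1.0]
opening: 0.292
t 48.35 pos [455.3 150.4 269.2] rot [ 3.136e+00 -3.000e-03  1.443e+00] f [-0. -1. -1.] op 0.292 j6 -1.26
row [66.4, 5.9, 64.9, 0.1]
```

```bash
python3 -m pendant '[[20,0,15,0],[50,0,40,0],[66,3,60,0],[66,6,65,0],[66,6,65,0],[66,6,65,0]]'; python3 go.py 470 215.7 204.5 82.6; sed -i 's/-65\.\]/-float(sys.argv[3])]/' chh.py; python3 chh.py g1 -85 46.8
```

```text
t: 49.1
eef_pos: [470.3, 214.5, 205.3]
tcp_rot: [3.135, -0.003, 1.442]
ft_force: [-0.3, 0.5, -1.4]
opening: 0.294
t 49.1 pos [470.3 214.5 205.3] rot [ 3.135e+00 -3.000e-03  1.442e+00] f [-0.3  0.5 -1.4] op 0.294 j6 -1.14
row [1.1, -0.5, 0.8, 0.0]
```

View pics/g1sidez.png

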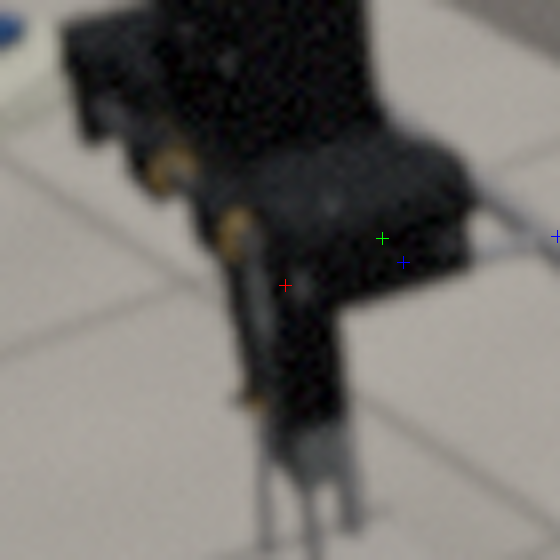

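View pics/g1topz.png

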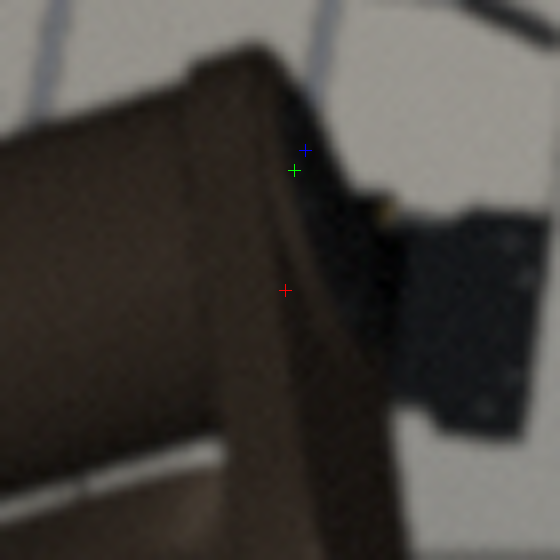

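The peg axis predicted at zoom (305,150) continues the visible bar at (320,70). Sliding over the lip of peg 0.

```bash
python3 -m pendant '[[1,5,0.5,0],[1,12,0.5,0],[1,19,0.5,0],[1,26,0.5,0],[1,33,0.5,0],[1,38,0.5,0],[1,38,0.5,0]]'; python3 -m pendant '[[0,6,0,0],[0,12,0,0],[0,18,0,0],[0,24,0,0],[0,24,0,0]]'; python3 go.py
```

```text
t: 50.08
eef_pos: [508.3, 210.8, 204.8]
tcp_rot: [3.135, -0.003, 1.442]
ft_force: [0.4, -0.5, -0.9]
opening: 0.294
t: 50.7
eef_pos: [532.5, 207.6, 204.8]
tcp_rot: [3.135, -0.003, 1.442]
ft_force: [-0.4, -0.5, -1.7]
opening: 0.295
t 50.7 pos [532.5 207.6 204.8] rot [ 3.135e+00 -3.000e-03  1.442e+00] f [-0.4 -0.5 -1.7] op 0.295 j6 -1.19
```

```bash
python3 -m pendant '[[0,0,4,0],[0,0,8,0],[0,0,12,0],[0,0,15,0],[0,0,15,0]]'; python3 -m pendant '[[0,0,1,0],[0,0,2,0],[0,0,2,0]]';python3 -m pendant '[[0,0,1,0],[0,0,2,0],[0,0,2,0]]'; python3 go.py
```

```text
t: 51.32
eef_pos: [532.5, 207.7, 189.6]
tcp_rot: [3.135, -0.003, 1.442]
ft_force: [0.2, -0.4, -0.7]
opening: 0.293
t: 51.7
eef_pos: [532.5, 207.7, 187.7]
tcp_rot: [3.135, -0.003, 1.442]
ft_force: [0.9, -0.0, 0.1]
opening: 0.299
t: 52.08
eef_pos: [532.7, 207.8, 187.1]
tcp_rot: [3.134, -0.004, 1.442]
ft_force: [-4.9, -0.8, 12.4]
opening: 0.296
t 52.08 pos [532.7 207.8 187.1] rot [ 3.134 -0.004  1.442] f [-4.9 -0.8 12.4] op 0.296 j6 -1.19
```

Contact came at 187.1, where expected, with no side load. Easing up 0.8 mm, opening, and lifting straight up.

```bash
python3 -m pendant '[[0,0,-0.8,0],[0,0,-0.8,0]]'; python3 -m pendant '[[0,0,0,0],[0,0,0,0],[0,0,0,0],[0,0,0,0],[0,0,0,0]]' 0.45;  python3 -m pendant '[[0,0,-4,0],[0,0,-9,0],[0,0,-15,0],[0,0,-25,0],[0,0,-45,0],[0,0,-70,0],[0,0,-100,0],[0,0,-120,0]]'; python3 go.py 439 51 280 84; python3 - <<'E'
from h import *
for n in ('top','side'):
    p=snap(n,'g5%s.png'%n)
    for r in vision.find_in(p,'cover'): print(n,r['confidence'],toworld(p,r['at']))
a=cv2.imread('pics/g5side.png')[60:260,180:360];cv2.imwrite('pics/g5z.png',cv2.resize(a,None,fx=3,fy=3,interpolation=cv2.INTER_CUBIC))
E
```

```text
t: 52.32
eef_pos: [532.8, 207.8, 187.9]
tcp_rot: [3.134, -0.004, 1.442]
ft_force: [0.1, -0.7, -1.0]
opening: 0.293
t: 52.95
eef_pos: [532.7, 207.8, 187.9]
tcp_rot: [3.134, -0.004, 1.442]
ft_force: [-0.7, -0.4, -0.6]
opening: 0.549
t: 53.95
eef_pos: [531.8, 207.5, 310.0]
tcp_rot: [3.132, -0.004, 1.442]
ft_force: [0.3, 0.2, -0.3]
opening: 0.554
t 53.95 pos [531.8 207.5 310. ] rot [ 3.132 -0.004  1.442] f [ 0.3  0.2 -0.3] op 0.554 j6 -1.19
row [-167.2, -72.2, 28.5, -1.4]
top 0.94 [443.11244184  20.98234689   7.89837055]
top 0.69 [790.25983932  39.16829417   1.5607253 ]
top 0.64 [516.43326995 174.43553552   5.27062144]
side 0.6 [432.8093607    8.63211988   8.88440845]
side 0.48 [798.38632497  30.31690529   3.77038146]
side 0.37 [599.51858168 -22.56202107  91.76873272]
```

View pics/g5z.png

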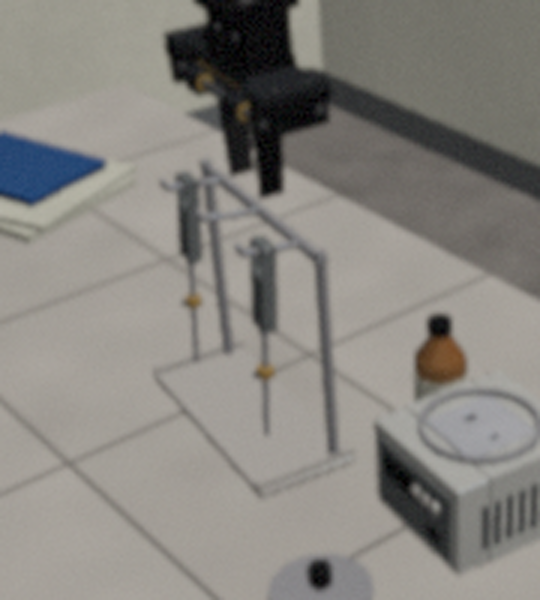

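Both probes hang on their own pegs (zoom 187,215 and 262,285). The cover has been knocked about 3 cm to -y (now zoom 320,580), so I'll measure it again.

```bash
python3 - <<'E'
import cv2
a=cv2.imread('pics/g5side.png')[225:295,250:320];b=cv2.imread('pics/g5top.png')[185:255,280:350]
import numpy as np
cv2.imwrite('pics/g6.png',np.hstack([cv2.resize(x,None,fx=5.5,fy=5.5,interpolation=cv2.INTER_CUBIC) for x in(a,b)]))
from h import *
T=snap('top');S=snap('side')
for n,c,im,(x0,y0) in(('side',S,a,(250,225)),('top',T,b,(280,185))):
    g=cv2.GaussianBlur(im,(3,3),0).mean(2); m=(g<55); k,l,st,ce=cv2.connectedComponentsWithStats(m.astype('uint8'))
    for i in range(1,k):
        if st[i][4]>8: q=ce[i]+[x0,y0]; print(n,st[i],q,ray_z(c,q,24 if n=='side' else 32))
E
```

```text
side [59  0 11 11 71] [315.16901408 228.70422535] [556.03407828  39.36486186  24.        ]
side [34 23  6  8 40] [286.25  251.275] [435.91684085  17.2409535   24.        ]
top [25 43  5  5 21] [307. 230.] [441.02587767  19.5531202   32.        ]
```

View pics/g6.png

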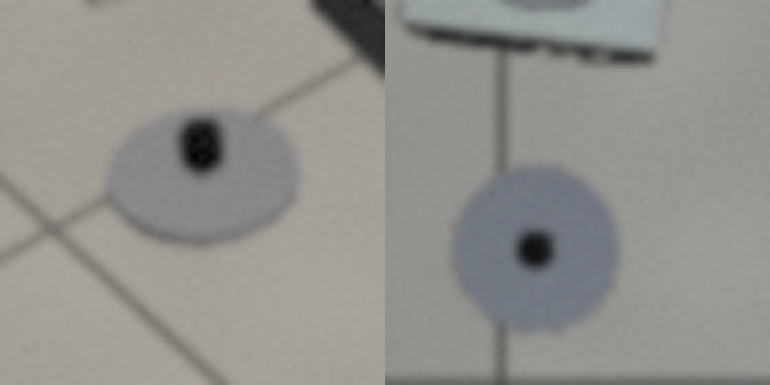

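The grey steel cover is flat on the bench at about (440, 19), knob at top-crop (535,250). Moving over it.

```bash
python3 go.py 440 19 120 84 440 19 11 84
```

```text
t 54.25 pos [531.4 207.3 307. ] rot [ 3.135e+00 -3.000e-03  1.442e+00] f [ 0.2 -0.1 -0.2] op 0.548 j6 -1.19
row [-199.1, -67.7, 185.9, -1.4]
row [-199.5, -68.4, 294.9, -1.4]
```

```bash
python3 -m pendant '[[-30,-10,0,0],[-80,-27,0,0],[-130,-44,10,-1.4],[-180,-61,40,-1.4],[-199,-68,85,-1.4],[-199,-68,140,-1.4],[-199,-68,200,-1.4],[-199,-68,240,-1.4]]' 0.3; python3 go.py 440 19 11 84; python3 - <<'E'
from h import *
p=snap('side','k1.png')
a=cv2.imread('pics/k1.png')[180:300,220:340];cv2.imwrite('pics/k1z.png',cv2.resize(a,None,fx=4,fy=4,interpolation=cv2.INTER_CUBIC))
E
```

```text
t: 55.25
eef_pos: [438.9, 19.3, 63.3]
tcp_rot: [3.138, -0.003, 1.466]
ft_force: [-0.2, 0.2, 0.1]
opening: 0.702
t 55.25 pos [438.9  19.3  63.3] rot [ 3.138e+00 -3.000e-03  1.466e+00] f [-0.2  0.2  0.1] op 0.702 j6 -1.58
row [-0.3, 0.9, 52.3, -0.0]
```

View pics/k1z.png

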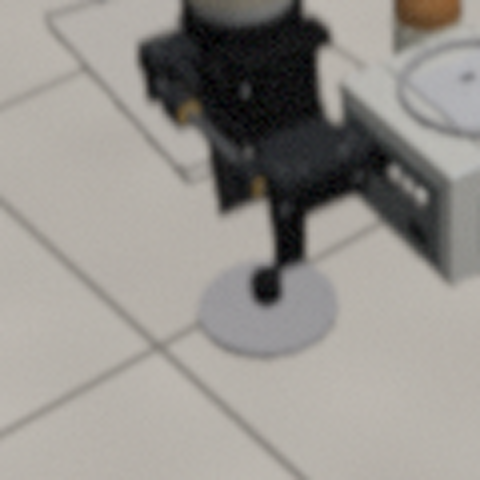

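```bash
python3 -m pendant '[[0,0.5,15,0],[0,0.5,35,0],[0,0.5,48,0],[0,0.5,52,0],[0,0.5,52,0]]'; python3 -m pendant '[[0,0,0,0],[0,0,0,0],[0,0,0,0],[0,0,0,0],[0,0,0,0],[0,0,0,0],[0,0,0,0],[0,0,0,0]]' 1; python3 -m pendant '[[0,0,0,0],[0,0,0,0]]';  python3 go.py
```

```text
t: 55.92
eef_pos: [438.1, 19.6, 8.3]
tcp_rot: [-3.141, -0.003, 1.466]
ft_force: [0.1, 0.3, 0.1]
opening: 0.699
t: 56.92
eef_pos: [438.1, 19.6, 8.4]
tcp_rot: [-3.141, -0.003, 1.466]
ft_force: [-0.1, 1.4, 3.1]
opening: 0.225
t: 57.18
eef_pos: [438.1, 19.6, 8.4]
tcp_rot: [-3.141, -0.003, 1.466]
ft_force: [-0.2, 0.5, 1.4]
opening: 0.223
t 57.17 pos [438.1  19.6   8.4] rot [-3.141e+00 -3.000e-03  1.466e+00] f [-0.2  0.5  1.4] op 0.223 j6 -1.58
```

```bash
python3 -m pendant '[[0,0,-10,0],[0,0,-40,0],[0,0,-80,0],[0,0,-120,0],[0,0,-150,0],[0,0,-165,0],[0,0,-165,0]]'; python3 go.py 628.5 13 165 84
```

```text
t: 58.05
eef_pos: [438.2, 19.0, 174.4]
tcp_rot: [3.14, -0.003, 1.466]
ft_force: [-0.6, -0.0, -3.3]
opening: 0.22
t 58.05 pos [438.2  19.  174.4] rot [ 3.140e+00 -3.000e-03  1.466e+00] f [-0.6 -0.  -3.3] op 0.22 j6 -1.58
row [13.9, 189.9, 9.7, -0.0]
```

```bash
python3 -m pendant '[[3,40,0,0],[6,85,0,0],[9,130,2,0],[12,170,5,0],[14,188,10,0],[14,190,20,0],[14,190,30,0],[14,190,30,0]]'; python3 go.py 628.5 13 109 84; python3 - <<'E'
from h import *
p=snap('side','k2.png'); s=env.state()
x0,y0=295,155
a=cv2.imread('pics/k2.png')[y0:y0+80,x0:x0+90];z=cv2.resize(a,None,fx=7,fy=7,interpolation=cv2.INTER_CUBIC)
P=np.array(s['eef_pos'])
for zz,r,c,col in((P[2]-8.4+6,48,P,(0,0,255)),(P[2]-8.4,48,P,(0,0,255)),(105,53,[629,12.3],(255,0,0))):
    pts=np.array([proj(p,[c[0]+r*np.cos(t),c[1]+r*np.sin(t),zz]) for t in np.linspace(0,6.28,80)]); pts=((pts-[x0,y0]+.5)*7).astype(int)
    cv2.polylines(z,[pts.reshape(-1,1,2)],True,col,1)
cv2.imwrite('pics/k2z.png',z)
E
```

```text
t: 59.05
eef_pos: [627.4, 13.2, 143.6]
tcp_rot: [-3.141, -0.003, 1.466]
ft_force: [0.6, 0.0, -3.1]
opening: 0.228
t 59.05 pos [627.4  13.2 143.6] rot [-3.141e+00 -3.000e-03  1.466e+00] f [ 0.6  0.  -3.1] op 0.228 j6 -1.55
row [-0.2, 1.1, 34.6, -0.0]
```

View pics/k2z.png

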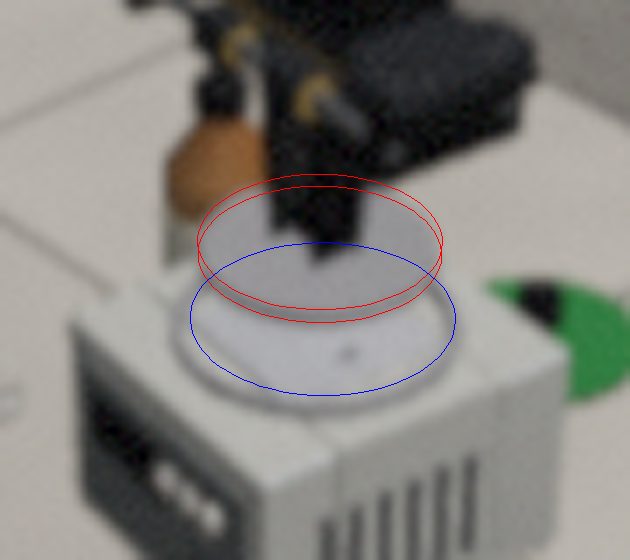

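The disc outline matches the expected one (red), and the ring matches the blue. Lowering it in.

```bash
python3 -m pendant '[[0,1,8,0],[0,1,16,0],[0,1,24,0],[0,1,29,0],[0,1,31,0],[0,1,31,0]]'; python3 -m pendant '[[0,0,1.5,0],[0,0,3,0],[0,0,3,0]]'; python3 go.py
```

```text
t: 59.85
eef_pos: [629.0, 13.1, 113.4]
tcp_rot: [3.141, -0.003, 1.466]
ft_force: [-0.6, 0.7, -3.6]
opening: 0.227
t: 60.22
eef_pos: [628.9, 13.1, 110.3]
tcp_rot: [3.141, -0.003, 1.466]
ft_force: [0.5, 0.4, -3.3]
opening: 0.227
t 60.23 pos [628.9  13.1 110.3] rot [ 3.141e+00 -3.000e-03  1.466e+00] f [ 0.5  0.4 -3.3] op 0.227 j6 -1.55
```

```bash
python3 -m pendant '[[0,0,1,0],[0,0,1.7,0],[0,0,1.7,0]]'; python3 -m pendant '[[0,0,0,0],[0,0,0,0],[0,0,0,0],[0,0,0,0],[0,0,0,0],[0,0,0,0]]' 0.3; python3 -m pendant '[[0,0,-10,0],[0,0,-30,0],[0,0,-60,0],[0,0,-100,0],[0,0,-150,0],[0,0,-190,0],[0,0,-200,0]]'; python3 go.py 430 -150 320 84
```

```text
t: 60.6
eef_pos: [628.9, 13.1, 108.5]
tcp_rot: [3.142, -0.003, 1.466]
ft_force: [-1.1, -0.3, -3.3]
opening: 0.224
t: 61.35
eef_pos: [628.9, 13.2, 108.6]
tcp_rot: [3.142, -0.003, 1.466]
ft_force: [-0.1, -0.1, 0.5]
opening: 0.694
t: 62.22
eef_pos: [629.2, 12.5, 312.0]
tcp_rot: [3.137, -0.003, 1.466]
ft_force: [-0.5, 0.6, -0.5]
opening: 0.701
t 62.23 pos [629.2  12.5 312. ] rot [ 3.137e+00 -3.000e-03  1.466e+00] f [-0.5  0.6 -0.5] op 0.701 j6 -1.55
row [-182.4, -181.1, -9.5, 0.0]
```

```bash
python3 -m pendant '[[-40,-40,-5,0],[-85,-85,-10,0],[-130,-130,-10,0],[-180,-180,-10,0],[-182,-182,-10,0],[-182,-182,-10,0],[-182,-182,-10,0]]'; python3 - <<'E'
from h import *
for n in ('top','side'): p=snap(n,'z%s.png'%n)
a=cv2.imread('pics/zside.png')[100:260,200:440];cv2.imwrite('pics/z1.png',cv2.resize(a,None,fx=3.3,fy=3.3,interpolation=cv2.INTER_CUBIC))
b=cv2.imread('pics/ztop.png')[110:290,130:500];cv2.imwrite('pics/z2.png',cv2.resize(b,None,fx=2.1,fy=2.1,interpolation=cv2.INTER_CUBIC))
E
```

```text
t: 63.1
eef_pos: [430.0, -148.9, 320.3]
tcp_rot: [3.137, -0.004, 1.467]
ft_force: [0.9, 0.6, -0.7]
opening: 0.703
```

View pics/z1.png

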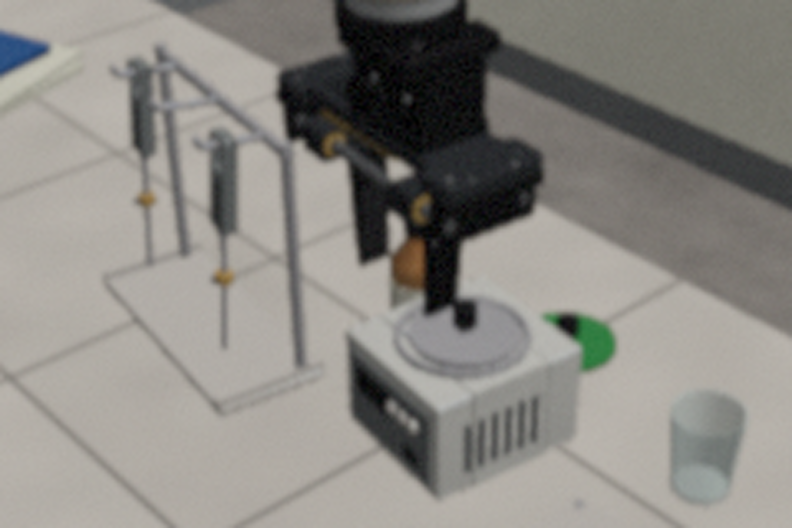

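View pics/z2.png

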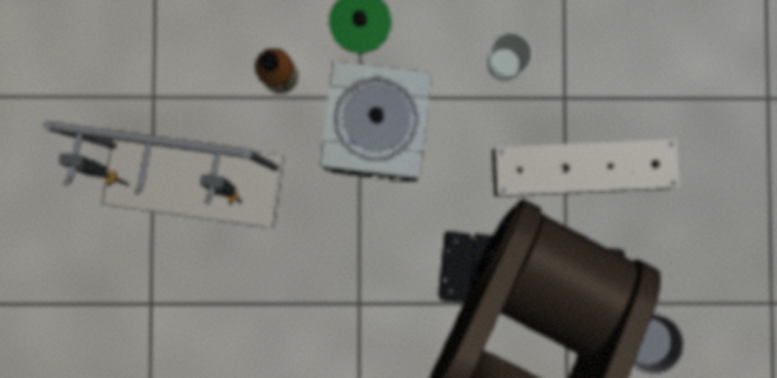

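Final checks pass:
- **Stand:** empty, all four holes showing.
- **Probes:** both hang on their pegs (side crop 142,110 and 223,185). Scaled from the picture, the stop centres are about 75–77 mm from the tips, where 75 is right for a 70 mm well.
- **Cover:** flat in its ring (side crop 463,335).
- **Bystanders and look-alike:** in place.

Handing in.

```bash
python3 -c "
from cell import job
print(job.job_done())"
```

```text
the job is handed in; nothing more can be done
None
```

The job is done and handed in at about 63 s. The hand-in gives no verdict.

- **What was there:** only two probes, both narrow; their handles measured 28 mm wide in the jaws.
- **What I did:** I lifted the cover off and lowered each probe into the narrow well until the force rose to 10–16 N at the expected depth. Each was held there about a second and drawn out. They hang on pegs 2 and 0, and the cover is back in its ring.
- **Last checks:** both eyes hang behind their peg lips. The stop centres read about 75–77 mm from the tips, where 75 mm is right for the 70 mm well. The cover lies flat and centred, the stand is empty, and the bottle, beaker, sieve and green look-alike look undisturbed.
- **What went wrong or disagreed:**
  - My first lift of the cover came before the jaws had closed, so I repeated it.
  - Probe 1 was first gripped across its 16 mm thickness, so I turned the gripper and regripped it. Its eye had not been facing along the row as described.
  - The gripper's body probably brushed peg 1's lip while I hung probe 1, with about 7 N sideways. I gripped probe 2 higher and there was no such contact.
  - The cover was knocked about 3 cm on the bench, so I found it again before picking it up.

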